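# Torque the rack's foot nut with a click wrench

## Robot

A 7-joint arm with a two-finger parallel gripper is mounted at the origin on the work surface. World frame = base frame: x ahead of the robot, y to its left, z up, the work surface at z = 0. Lengths are in m, angles in degrees, forces in N, time in s.
With the tool pointing down it reaches from about 0.425 to 0.95 m from the base axis. Payload 16.7 kg.
Tool frame: the origin (TCP) lies at the centre of the arm's flange, where the gripper is bolted on; the fingertips stand 199 mm ahead of it and the grasp point (between the pads) lies 180 mm ahead of it; z points along the fingers, y is the direction in which the jaws open and shut (so a half turn about z gives the same grasp; the last joint's range is limited). The gripper opens to 94 mm and grips with 3 to 60 N. Pads are 16 mm wide; open, the fingers measure 119 mm over their backs; the gripper's body (75 mm by 177 mm) begins 78 mm behind the grasp point.
Start: joints at [57.496, 24.414, 4.234, 92.017, -1.954, 63.644, -3.845], TCP at [0.274, -0.617, 0.405] pointing down, gripper open.
Joint ranges: [-163.25, 163.25], [-28.42, 122.38], [-70.27, 78.77], [12.13, 141.07], [-58.53, 238.53], [9.26, 117.41], [-156.51, 156.51]. Speed limits (degrees/s): [108.29, 108.29, 136.94, 136.94, 172.46, 172.46, 172.46].

## Interface

Orientations are given as [roll, pitch, yaw] about the fixed x, y, z axes, in that order (R = Rz(yaw) Ry(pitch) Rx(roll)).
In Python, from bench import env gives the robot as it stands. The module is installed in compiled form; this text tells all that it offers.
- The arm moves only by the tool jog_arm, never from a script. Its argument "rows" is text: rows parted by semicolons, each of 6 numbers parted by spaces: the shift along the tool's x, y, z scaled (see below), then the turn, a rotation vector about the tool's x, y, z scaled (see below). A call has 1 to 20 rows; each row is the pose to reach, as a shift and turn from the pose commanded when the call began, along the tool's axes at that moment, turning the shorter way round; what a row does not reach only later rows make up. The controller multiplies each number of a shift by 0.25 m and each number of a turn by 2 pi rad. A row lasts 1/8 s, in which the tool goes at most 62.5 mm and 10.7 degrees, less where a joint would pass 70% of its speed; a pose out of reach is approached as far as the arm can. A call with a number of a shift or a turn outside -1 to 1 is refused whole. A call with a gripper value outside its range is refused whole. "jaw" is the closure, from -1 (fully open) to 1 (shut), set as the call begins (left out, the last holds). The fingers move at their own pace and stop on an object; "newtons" is the grip in N (left out, the last holds). Time passes only in rows, so rows that repeat a pose let the fingers close. It gives the time, the measured TCP pose, the force and the opening at its end, in the units of the state.
- env.read_state(): the state, without advancing time (a new reading comes with each control period).
- env.camera(name): name is "side" or "top"; returns (picture, depth): 420x560x3 uint8, blue, green, red; 420x560 float32, m along the optical axis (not along the pixel's ray), 0 where there is no reading.
- env.camera_info(name): a dict with "fx", "fy", "cx", "cy" (pixels), "R" (3x3) and "t" (3): a world point X has camera coordinates R X + t. Camera axes: x right, y down, z forward; pixel columns grow to the right and rows downward; lengths in m; the calibration is good to about 2 mm. A picture is of the moment at which its call begins. camera_info takes no time and is no camera call.
- env.sign_off(): hands the job in, once; it reports no verdict.
The state is a dict: "clock": time; "joints": joint angles; "qvel": joint speeds; "joint_torque": joint torques, N m; "eef_pos": TCP position; "orientation": TCP orientation; "contact_force": force on the tool from outside, world axes, zero at the start; "moment": the same for the moment, N m; "width": opening from 0.0 (shut) to 1.0 (fully open).
Only numpy, scipy, OpenCV 4.12 (cv2) and the standard library are available. Lean on these libraries where they do the work, as an engineer would, in place of code of your own. Each camera call takes 0.05 s, during which the arm holds its last target.

## Task

Take the click-type torque wrench from its rest, fit its socket fully down over the domed nut of the display rack's right front foot (the one nearer the wrench), and tighten that nut clockwise until the wrench clicks, that is, its handle gives at the joint behind the head. Hold it there for a moment but do not pull on past the click to the end of the joint's give; then ease off, lift the wrench off the nut and lay it back in its rest the way it lay, leaving the goods and the other tools where they are.

Things in the scene. Friction and masses are not known exactly. Their poses are not given: they have to be found in the camera images.
- wrench: click wrench, 298 mm, 0.6 kg, socket down. Black ribbed grip, 26 wide, 28 mm tall, x = -120 to 30 mm; steel tube (18 mm) to 92; breakaway joint at 108; socket axis at 150; balance at 27. Origin on the grip's axis, +x to the head, +z up. Head 40 mm across, top 18 mm above the origin; socket mouth 44 mm below. Known by its long black grip and its rest..
- socket_mouth (a point): centre of the mouth of the wrench's socket, on the socket's axis (moves with the head). Four-point socket: 40 mm outside, square hole 23.4 mm across flats and 22 mm deep, slightly flared at the mouth; its flats face along and across the wrench, so it goes on in steps of 90 degrees. Axes as the head: x along the wrench, z up.
- wrench_head (a joint): the wrench's breakaway joint, rad; 0 = head in line. A preloaded spring holds it until the tightening torque at the joint reaches 1.5 N m (side pull of 14 N at the wrench's origin, 9 N at x = -55 mm); then the handle gives at nearly constant torque, up to a hard stop at 0.20. Above 0.04 it has clicked; above 0.16 it is past it. It springs back to 0 when eased.
- cap_nut: square steel cap nut on the rack's right front foot: 22 mm across flats, square part 13 mm tall, dome to 20 mm. Origin on its axis, on top of its 36 mm washer, 9 mm above the counter; a socket fully down has its mouth within 1 mm of it. Flats face its x and y; z up. Tightens clockwise: 0.6 N m drag, comes home after 0.3 to 0.9 rad, unseen beforehand. Socket play 0.1 rad each way, 0.2 at full load.
- rack: low slotted-angle display rack with goods, fixed, 385 mm wide, 220 mm tall. Origin on the counter under the cap nut; +x from the nut to the rack, +y to its left. Uprights from x = 74 mm, y = -20 to 360. Foot plates 6 mm thick, 62 wide, reach to x = -30. A like nut at y = 340 is tight already. A wrench on the nut can sweep with its handle pointing from +y through -x to 50 degrees past -x.
- wrench_rest: grey plastic rest, fixed, 235 x 62 mm, base 8 mm thick, two U saddles 22 mm thick: at x = 62 mm under the tube, at x = -95 under the grip. Origin on the counter; +x where the head points. The wrench lies with its origin 62 mm above this one, axes alike (up to 6 mm off along x). Saddle cheeks reach 80 mm above the counter and flare; 2.5 mm play either side. The grip is free from x = -84 to 51.
- spice_box: yellow carton, 45 x 70 x 105 mm, standing; origin under its centre. Not to be moved.
- tea_box: red carton, 65 x 120 x 70 mm; origin under its centre. Not to be moved.
- jar: jar with a yellow lid, 72 mm across, 100 mm tall; origin under its centre. Not to be moved.
- screwdriver: screwdriver with a black handle, 190 mm, 26 mm thick, lying; origin under its middle. Not to be moved.
- spanner: small open-ended steel spanner, 170 mm long, 8 mm thick, lying flat; origin under its middle. Not to be moved.
- spare_socket: smaller loose steel socket, 24 mm across, 30 mm tall, standing; origin under its centre. Not to be moved.
- parts_tray: open aluminium tray, 90 x 120 x 22 mm, with small nuts; origin under its centre. Not to be moved.

How it is judged (in metres and radians):
On the way, in this order (a step that is already met when the one before it is completed fails the run):
1. the wrench's socket is fully down on the cap nut (horizontal distance between socket_mouth and cap_nut below 0.004 m and z of socket_mouth in the frame of cap_nut below 0.005 m and angle between wrench's own z axis and vertical below 0.15 rad), for 0.2 s.
2. with the socket on the nut and the nut no longer turning, the wrench clicks (its joint gives by more than 0.04 rad) (horizontal distance between socket_mouth and cap_nut below 0.004 m and z of socket_mouth in the frame of cap_nut below 0.009 m and angle between wrench's own z axis and vertical below 0.15 rad and value of joint wrench_head above 0.04 rad and angular speed of cap_nut below 0.15 rad/s), for 0.15 s.
At the end, for the whole second after the job is handed in: The wrench lies still in both saddles of its rest, head the same way as at the start, socket down: origin within 20 mm along and 10 mm across of its place, 57 to 67 mm above the counter, tilted less than 7 degrees, its joint back in line (below 0.03 rad) (x of wrench in the frame of wrench_rest between -0.02 and 0.02 m and y of wrench in the frame of wrench_rest between -0.01 and 0.01 m and z of wrench in the frame of wrench_rest between 0.057 and 0.067 m and x of socket_mouth in the frame of wrench_rest above 0.12 m and angle between wrench's own z axis and vertical below 0.12 rad and value of joint wrench_head below 0.03 rad and linear speed of wrench below 0.02 m/s); the robot touches nothing.
It fails at once if the wrench is pulled on past its click, towards the end of the joint's give (more than 0.16 rad): overtightened (value of joint wrench_head above 0.16 rad).
It fails at once if goods or other tools on the counter are shifted by more than 30 mm (distance of any of spice_box, tea_box, jar, screwdriver, spanner, spare_socket, parts_tray from where it was at the start of the episode above 0.03 m).
It also fails if it takes over 64 s, if anything falls off the work surface, if the arm or the gripper's body presses on something with over 40 N, if the wrist force passes 120 N, or if a joint passes its speed limit or range.

## Working session

There is one attempt and no reset: what is moved stays moved. The work goes in short steps, Python scripts to look and compute and a tool call to move; the robot and the scene stay as the last step left them, time stands still between calls to the robot, and variables do not carry over. Pictures are saved under pics/ and viewed, and the job is handed in when it is done.

Besides the shell and the picture viewer there is one more tool, called after ">>>" by a JSON object that holds its "method" and its "body". jog_arm: Moves the arm, as the interface text tells. Its arguments: {"type":"object","properties":{"rows":{"type":"string"},"jaw":{"type":"number"},"newtons":{"type":"number"}},"required":["rows"]}

```bash
mkdir -p pics; cat > h.py <<'E'
from bench import env
import numpy as np, cv2
from scipy.spatial.transform import Rotation as Ro
def snap(n,f):
    p,d=env.camera(n); cv2.imwrite('pics/%s.png'%f,p); np.save('pics/%s.npy'%f,d); return p,d
def w(n,u,v,z):
    "intersect ray with plane world z"
    c=env.camera_info(n);R=np.array(c['R']);t=np.array(c['t'])
    o=-R.T@t; r=R.T@np.array([(u-c['cx'])/c['fx'],(v-c['cy'])/c['fy'],1]); return o+r*(z-o[2])/r[2]
def cloud(n,d):
    c=env.camera_info(n);R=np.array(c['R']);t=np.array(c['t'])
    v,u=np.mgrid[:420,:560]
    P=np.stack([(u-c['cx'])/c['fx']*d,(v-c['cy'])/c['fy']*d,d],-1)
    return (P-t)@R
def proj(n,X):
    c=env.camera_info(n);p=np.array(c['R'])@X+np.array(c['t']);return c['fx']*p[0]/p[2]+c['cx'],c['fy']*p[1]/p[2]+c['cy']
E
python3 - <<'E'
from h import *
print(env.read_state())
for n in('top','side'):
    snap(n,n+'0'); print(env.camera_info(n))
E
```

```text
{'clock': 0.0, 'joints': array([57.49507465, 24.44851658,  4.23093306, 92.05055529, -1.95407849,
       63.64445534, -3.84568675]), 'qvel': array([ 0.04823246, -0.06409323, -0.07495364,  0.01774726, -0.01788671,
       -0.0875253 ,  0.01501138]), 'joint_torque': array([ 2.06465418e-03, -9.35831308e+01,  3.66814904e+00, -4.54186678e+01,
       -4.87179577e-02,  2.03230418e-02,  2.34255040e-04]), 'eef_pos': array([ 0.27381262, -0.61677161,  0.40400144]), 'orientation': array([-1.79928771e+02,  4.73286798e-03,  2.39365377e+01]), 'contact_force': array([-0.40694087, -0.09779281,  0.67159128]), 'moment': array([-0.0218289 , -0.02922112,  0.01102382]), 'width': 0.9959149406975724}
{'fx': 538.9768637189268, 'fy': 538.9768637189268, 'cx': 283.5375094660421, 'cy': 217.83934168474443, 'R': array([[ 0.11609634, -0.9932313 ,  0.00363672],
       [-0.97321931, -0.11448708, -0.19934113],
       [ 0.19840821,  0.01960345, -0.97992341]]), 't': array([-0.05491772,  0.49355311,  1.60023824])}
{'fx': 428.90568154389143, 'fy': 428.90568154389143, 'cx': 283.20207320345594, 'cy': 218.6710617371846, 'R': array([[-0.83217736, -0.5539165 ,  0.02563908],
       [-0.2951264 ,  0.40329113, -0.86617358],
       [ 0.46944782, -0.72837681, -0.49908513]]), 't': array([0.42482925, 0.20198726, 1.14132102])}
```

View pics/top0.png

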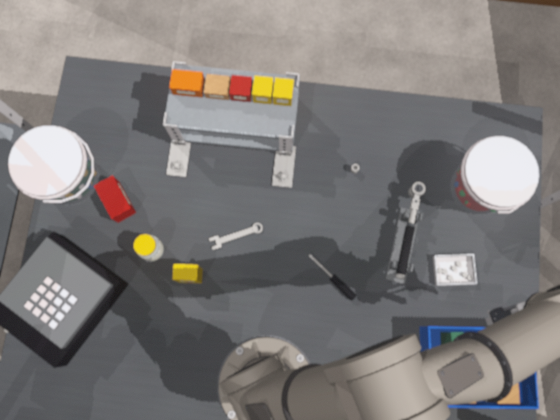

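View pics/side0.png

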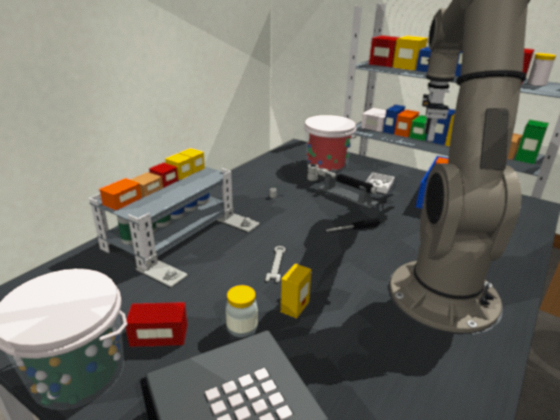

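The top view shows the wrench with its head near (418,188) and grip near (407,245). The right foot's nut is near (281,177). I'll enlarge both areas.

```bash
python3 - <<'E'
from h import *
p=cv2.imread('pics/top0.png')
a=cv2.resize(p[170:300,370:470],None,fx=6,fy=6,interpolation=cv2.INTER_CUBIC)[:,:]
a=cv2.resize(p[175:285,370:450],None,fx=5.4,fy=5.4,interpolation=cv2.INTER_CUBIC)
cv2.imwrite('pics/c1.png',a)
b=cv2.resize(p[140:200,250:320],None,fx=10,fy=10,interpolation=cv2.INTER_CUBIC)
cv2.imwrite('pics/c2.png',b)
E
```

```text
(no output)
```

View pics/c1.png

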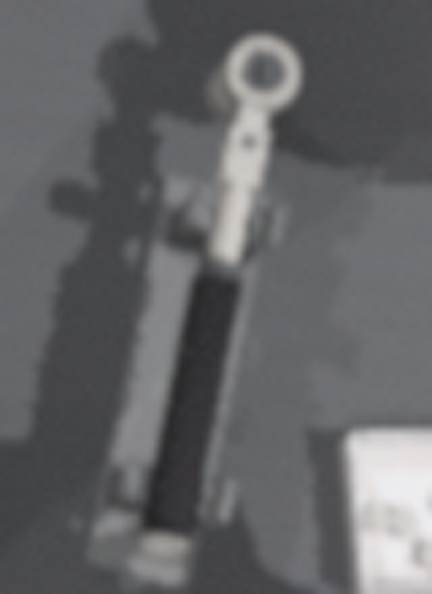

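View pics/c2.png

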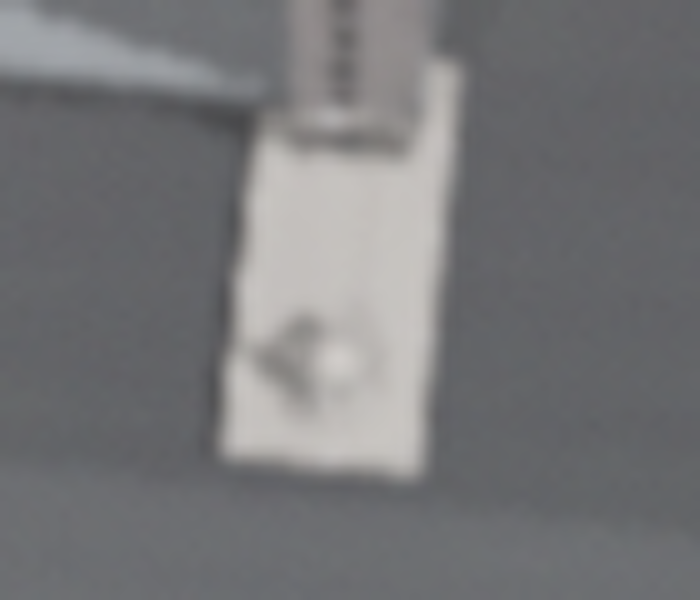

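```bash
python3 - <<'E'
from h import *
p=cv2.imread('pics/side0.png')
cv2.imwrite('pics/c3.png',cv2.resize(p[200:250,200:280],None,fx=10,fy=10,interpolation=cv2.INTER_CUBIC))
cv2.imwrite('pics/c4.png',cv2.resize(p[155:225,290:400],None,fx=7,fy=7,interpolation=cv2.INTER_CUBIC))
p=cv2.imread('pics/top0.png')
cv2.imwrite('pics/c5.png',cv2.resize(p[130:190,150:220],None,fx=10,fy=10,interpolation=cv2.INTER_CUBIC))
for n,g in(('top','top0'),('side','side0')):
  d=np.load('pics/%s.npy'%g); C=cloud(n,d)
  if n=='top': print(np.round(C[168:186:2,270:292:2,2]*1000)); print(np.round(C[186:192,412:426,2]*1000))
  else: print(np.round(C[212:232:2,225:255:2,2]*1000))
E
```

```text
[[-2.  4.  6. 14.  5.  1.  8.  8.  4.  9.  5.]
 [-1.  3.  3. 10.  5. 11.  9.  8.  8. 10.  5.]
 [-2. -1. 10.  6. 11.  7. 27. 23. 13.  8.  4.]
 [ 7.  5. 13. 14. 26. 23. 33. 32.  6. 11. 11.]
 [ 9. -3.  9.  9.  9. 29. 32. 30. 23.  3.  9.]
 [ 8.  6. 17. 15. 12. 12. 23. 23. 18. 11.  6.]
 [-0. -1. 12. 16.  6.  4. 16. 14.  9. 16.  3.]
 [ 0.  4.  6. 14.  4.  4.  5.  7.  2.  7. 14.]
 [-2.  6. -0.  2.  0.  2.  8.  5. 10.  9.  8.]]
[[73. 80. 77. 73. 80. 70. 75. 84. 75. 76. 80. 74. 73.  5.]
 [74. 72. 78. 73. 74. 81. 81. 80. 80. 78. 77. 75. 74.  6.]
 [74. 73. 73. 78. 75. 75. 85. 79. 79. 74. 80. 73. 79. -1.]
 [75. 75. 77. 78. 78. 77. 75. 79. 70. 81. 75. 74. 82. -1.]
 [69. 76. 76. 75. 77. 77. 81. 80. 74. 82. 78. 79. 74.  6.]
 [61. 73. 75. 73. 77. 82. 77. 75. 78. 77. 80. 75. -1. -6.]]
[[ 34.  32.  28.  31.  19.  -0.   1.   3.  -1.   3.   0.  -0.   3.   4.
    1.]
 [ 25.  25.  20.  15.  10.   7.   4.   1.   2.   1.  -1.   1.   5.   4.
    0.]
 [ 18.  16.  12.  11.   6.   5.   8.   9.   8.   6.   2.   2.  -0.   3.
   -1.]
 [ 10.  12.  10.   7.   8.   7.   8.   7.   9.   8.  29.  29.  26.   1.
    1.]
 [  9.   7.   9.   6.  11.   7.   7.   8.   8.  16.  26.  27.  23.   8.
    8.]
 [  5.   6.   8.   7.   7.   7.   7.   7.   6.  12.  22.  19.  21. 734.
    7.]
 [  1.   3.   6.   7.   6.  10.   8.  10.   7.  12.  15.  15.  13.  10.
    9.]
 [ -0.  -1.   1.   1.   0.   5.   7.   8.   4.   6.   7.   7.   7.   6.
    8.]
 [  1.   4.   1.  -1.   1.   4.   3.   1.   6.   7.   8.   9.   9.  10.
    2.]
 [  6.  -1.   2.   1.   2.  -1.   2.  -1.   3.   3.   4.   8.   6.   1.
    2.]]
```

View pics/c3.png

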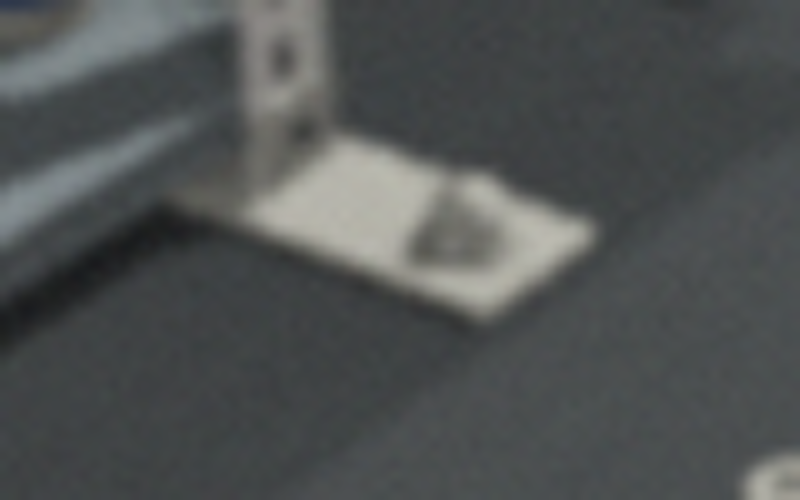

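View pics/c4.png

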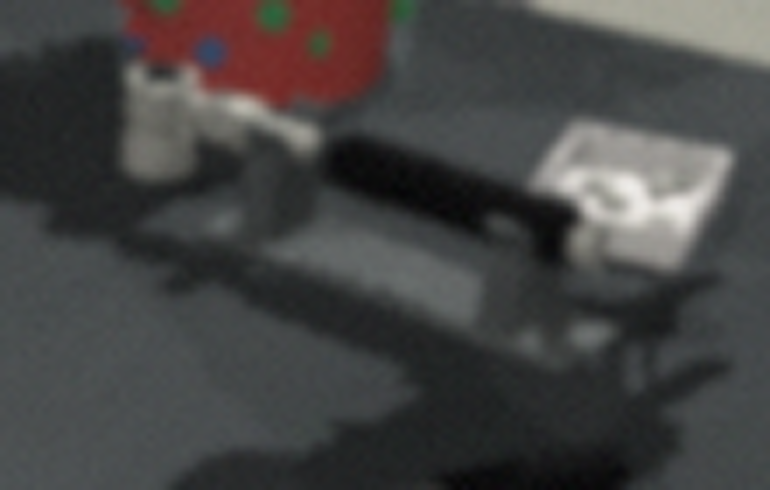

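View pics/c5.png

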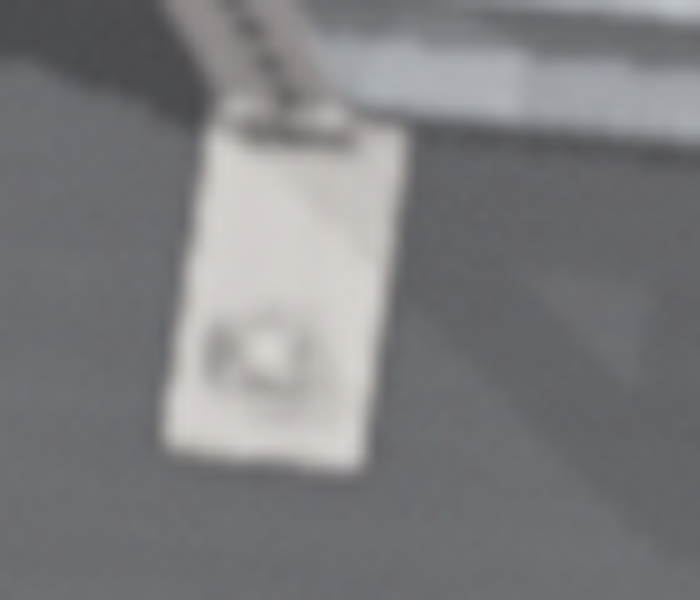

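```bash
python3 - <<'E'
from h import *
for n in('top','side'):
    A=[];D=[]
    for i in range(8):
        p,d=env.camera(n);A.append(p.astype(np.float32));D.append(np.where(d>0,d,np.nan))
    m=np.mean(A,0); np.save('pics/avg_'+n,m); np.save('pics/avgd_'+n,np.nanmedian(D,0)); print(np.std(A,0).mean())
    (x,y)=(268,163) if n=='top' else (232,208)
    c=m[y:y+27,x:x+30]; c=np.clip((c-c.min())/(c.max()-c.min())*255,0,255).astype(np.uint8)
    cv2.imwrite('pics/d_%s.png'%n,cv2.resize(c,None,fx=22,fy=22,interpolation=cv2.INTER_CUBIC))
E
```

```text
0.63802975
1.2114522
```

View pics/d_top.png

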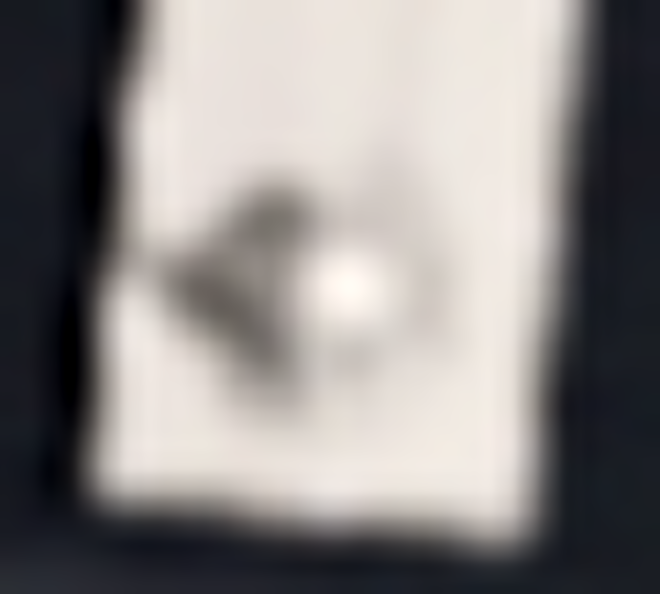

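View pics/d_side.png

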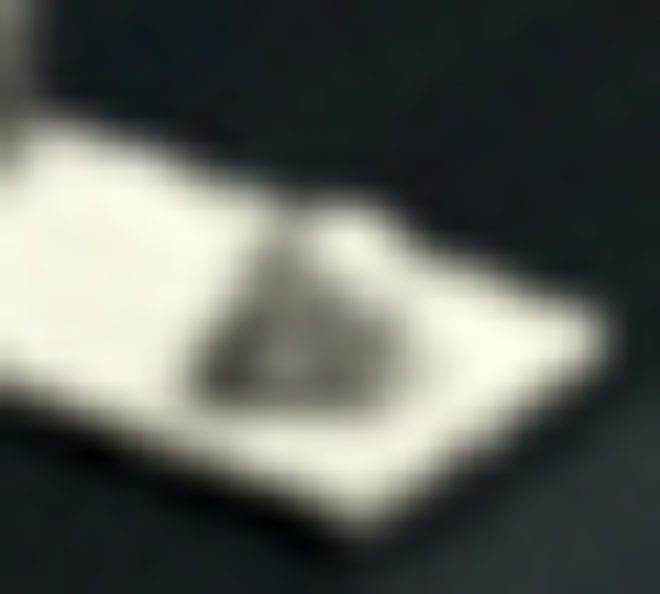

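```bash
python3 - <<'E'
from h import *
np.set_printoptions(linewidth=200)
d=np.load('pics/avgd_top.npy');C=cloud('top',d)
print(np.round(C[168:186,268:294,2]*1000).astype(int))
d=np.load('pics/avgd_side.npy');C2=cloud('side',d)
print(np.round(C2[212:230,236:260,2]*1000).astype(int))
def bi(n,cx,cy,x0,y0,k,z): return w(n,x0+(cx+.5)/k-.5,y0+(cy+.5)/k-.5,z)
for l,a in dict(fl=(90,510),fr=(530,550),).items(): print(l,bi('top',*a,268,163,22,.006))
print('dome top',bi('top',350,288,268,163,22,.029))
print('dome side',bi('side',345,215,232,208,22,.026))
L=bi('top',165,452,150,130,10,.006);Rr=bi('top',365,470,150,130,10,.006);print('left plate',L,Rr, 'nutL',bi('top',270,352,150,130,10,.029))
for l,a in dict(near=(365,535),right=(612,330)).items(): print('side',l,bi('side',*a,232,208,22,.006))
h=bi('top',263,74,370,175,5.4,.080);g1=bi('top',217,272,370,175,5.4,.076);g0=bi('top',169,527,370,175,5.4,.076)
print('wrench',h,g1,g0)
for a,b in((g0,h),(g0,g1)): print(np.degrees(np.arctan2(b[1]-a[1],b[0]-a[0])),np.linalg.norm(b-a))
E
```

```text
[[ 1  1 -1 -3  3 -1  8  6  5  6  7  6  7  9  7  9  8  8 11  6  8  6  6  9  6  1]
 [-1 -1  2  3  1  2  5  5  7  9  9  7 12 11  6  7  8  6  8  6  8  7 10  6  8  0]
 [ 0 -1  4  5  3  4  8 10  9  8  7  5  5  6  7  9  6  9  7  8  8  6  7  8  9  3]
 [-1  0  1 -2  5  2  8  8  9  6  6  7  9 11 11 20  9  6  9  7  7  9  6  7  7  0]
 [ 2  2  1  4 -1  1  7  7  6 11  8  8 13 24 24 26 22 11 11  7  6  9  8  7  6 -1]
 [-3  2  2  2  3  8  9  4  6  5  8 11 24 25 30 28 28 18 12  9  7  9  4  6  8 -1]
 [ 0  2  2  1  2  7  8  6  8  9 21 22 29 30 32 29 30 23  6 11  6  9  7  7  9  0]
 [-1  0  2  1  2  5  7  8  5 10 23 22 26 31 29 27 31 27 24 11  5  5  9  7  7  1]
 [ 2  2  0  0  0  5  6  6  4 12  9 21 22 26 27 28 24 26 23 21  4  8  5  9  6  1]
 [ 1 -2 -1  1  3  6  9  5  6 11  9 11 24 27 24 27 25 23 17  8  9  6  4  7  7  4]
 [ 1  0  1  0  2  8  4  9  6  6  7  9 16 22 25 23 22 11  8 11  8  6 10  6  1  1]
 [ 3  1  0  4 -1  9  9  7  9  5 12  9 11 20 23 18 10 12  9 12  7  4  8  8  1  2]
 [ 1  2  2  3  2  7  9  8  5  9  6 13 13 13 11 10 11 13 12  5  7  9  7  8  3  2]
 [ 2  3 -1  2 -1  6  7  8  7  6  6  6 10  9 10 
[... 1591 characters left out ...]
 8  8  7  8  7  8  5  4  1  2  0  2  1  1]
 [ 1  2  2  3  1  1  2  5  6  8  8  7  8  8  7  4  2  0  2  2  1  2  3  2]]
fl [0.60468675 0.05361868 0.006     ]
fr [ 0.60620235 -0.01027695  0.006     ]
dome top [0.63562136 0.01944572 0.029     ]
dome side [0.64434974 0.01523569 0.026     ]
left plate [0.60110207 0.39276637 0.006     ] [0.60268441 0.32846999 0.006     ] nutL [0.63141666 0.35919795 0.029     ]
side near [0.60598096 0.06046874 0.006     ]
side right [ 0.61191183 -0.0082883   0.006     ]
wrench [ 0.62941046 -0.39401594  0.08      ] [ 0.51391753 -0.37704842  0.076     ] [ 0.36908374 -0.36084298  0.076     ]
-7.261959026667225 0.26246228347774153
-6.384267090008888 0.14573758426360808
```

```bash
cat > fit.py <<'E'
from h import *
from scipy.optimize import minimize
Z=np.linspace(.031,.0,63)
def setup(n,u0,u1,v0,v1):
    d=np.load('pics/avgd_%s.npy'%n)[v0:v1,u0:u1]
    c=env.camera_info(n);R=np.array(c['R']);t=np.array(c['t']);o=-R.T@t
    v,u=np.mgrid[v0:v1,u0:u1]
    r=np.stack([(u-c['cx'])/c['fx'],(v-c['cy'])/c['fy'],np.ones(u.shape)],-1)@R
    P=o+r*d[...,None]
    X=o+r[:,:,None,:]*((Z[None,None,:]-o[2])/r[:,:,None,2])[...,None]
    return P[...,2],X
def model(X,x,y,a):
    dx=X[...,0]-x;dy=X[...,1]-y;c,s=np.cos(a),np.sin(a)
    p=c*dx+s*dy;q=-s*dx+c*dy;rr=np.hypot(dx,dy)
    H=np.where(rr<.018,.009,.006)
    H=np.where(np.maximum(abs(p),abs(q))<.011,.022,H)
    H=np.where(rr<.0105,np.maximum(H,.022+.007*np.sqrt(np.maximum(0,1-(rr/.0105)**2))),H)
    below=X[...,2]<=H
    return Z[np.argmax(below,-1)]
E
python3 - <<'E'
from fit import *
for n,b in(('top',(274,290,168,184)),('side',(241,256,215,227))):
    z,X=setup(n,*b)
    best=[]
    zo=-.0 
    for a in np.radians(np.arange(0,90,5)):
        f=lambda p:np.nansum(np.minimum(abs(z-p[2]-model(X,p[0],p[1],a)),.01))
        r=minimize(f,[.636,.0205,.001],method='Nelder-Mead',options=dict(initial_simplex=[[.634,.019,0],[.639,.019,0],[.634,.024,0],[.636,.02,.002]]))
        best.append((round(r.fun*1000,1),round(np.degrees(a)),np.round(r.x,4)))
    print(n);[print(*x) for x in best]
E
```

```text
top
497.8 0 [0.639  0.0235 0.0015]
489.0 5 [0.6393 0.0231 0.0013]
487.8 10 [0.6394 0.0231 0.0015]
468.0 15 [0.6392 0.0228 0.0014]
456.1 20 [0.6393 0.0233 0.0015]
437.3 25 [0.6392 0.0232 0.0015]
413.4 30 [0.6397 0.0233 0.0015]
398.9 35 [0.6394 0.0236 0.0015]
361.4 40 [0.6396 0.0234 0.0015]
371.8 45 [0.6393 0.0233 0.0015]
413.5 50 [0.6398 0.0234 0.0016]
428.3 55 [0.6397 0.0235 0.0014]
454.8 60 [0.6397 0.0236 0.0015]
479.5 65 [0.6399 0.0239 0.0016]
483.0 70 [0.6393 0.0233 0.0015]
484.8 75 [0.6394 0.0228 0.0015]
486.7 80 [0.6393 0.0232 0.0017]
494.7 85 [0.6393 0.0234 0.0014]
side
451.0 0 [6.405e-01 2.330e-02 2.000e-04]
448.8 5 [6.403e-01 2.290e-02 3.000e-04]
447.9 10 [0.6404 0.024  0.    ]
430.1 15 [0.6418 0.0222 0.0008]
427.2 20 [0.6417 0.0226 0.0008]
427.8 25 [0.6416 0.0223 0.0009]
405.1 30 [0.6408 0.0217 0.001 ]
398.6 35 [0.6405 0.022  0.0009]
373.3 40 [0.6417 0.0224 0.001 ]
365.6 45 [0.6414 0.0229 0.0007]
368.2 50 [0.6419 0.023  0.0008]
383.6 55 [6.418e-01 2.370e-02 6.000e-04]
397.7 60 [0.6413 0.0228 0.0007]
396.8 65 [0.6416 0.0227 0.0008]
413.4 70 [6.412e-01 2.290e-02 5.000e-04]
429.2 75 [0.6422 0.0229 0.0008]
439.3 80 [0.6409 0.0228 0.0007]
448.3 85 [6.397e-01 2.350e-02 3.000e-04]
```

```bash
python3 - <<'E'
from fit import *
def model2(X,x,y,a,px,py):
    m=model(X,x,y,a)
    c,s=np.cos(np.radians(.7)),np.sin(np.radians(.7))
    dx=X[...,0]-px;dy=X[...,1]-py;p=c*dx+s*dy;q=-s*dx+c*dy
    H=np.where((p>-.03)&(abs(q)<.031),.006,0.)
    m2=Z[np.argmax(X[...,2]<=H+1e-9,-1)]
    return np.where(m<=.0061,m2,m)
for n,b in(('top',(266,298,166,194)),('side',(238,266,212,236))):
    z,X=setup(n,*b)
    for a in (38,40,42,44,46,48):
        f=lambda p:np.nansum(np.minimum(abs(z-p[2]-model2(X,p[0],p[1],np.radians(a),p[3],p[4])),.008))
        x0=np.array([.638,.022,.001,.638,.022]);S=[x0]+[x0+e for e in np.diag([.003,.003,.001,-.003,.003])]
        r=minimize(f,x0,method='Nelder-Mead',options=dict(initial_simplex=S,maxiter=600))
        print(n,a,round(r.fun*1000,1),np.round(r.x,4))
E
```

```text
top 38 1228.5 [0.6394 0.0233 0.0012 0.6397 0.0233]
top 40 1219.6 [0.6395 0.0233 0.0013 0.6394 0.0233]
top 42 1217.2 [0.6395 0.023  0.0012 0.6392 0.0233]
top 44 1216.3 [0.6394 0.0233 0.0012 0.6394 0.0233]
top 46 1239.1 [0.6394 0.0233 0.0013 0.6393 0.0234]
top 48 1254.3 [0.6392 0.0233 0.0013 0.6395 0.0233]
side 38 410.3 [0.6421 0.0213 0.0018 0.6425 0.0215]
side 40 406.4 [0.6423 0.0214 0.0018 0.6429 0.0219]
side 42 382.3 [0.642  0.0222 0.0018 0.6428 0.0218]
side 44 391.1 [0.6421 0.0223 0.0018 0.6428 0.0218]
side 46 397.3 [0.6417 0.0217 0.0018 0.6424 0.0219]
side 48 395.3 [0.6422 0.0225 0.0018 0.6425 0.0218]
```

```bash
python3 - <<'E'
from h import *
d=np.load('pics/avgd_top.npy');C=cloud('top',d)
np.set_printoptions(linewidth=220)
print(np.round(C[180:200,408:430,2]*1000))
P=C[178:285,385:432].reshape(-1,3)
# head: top pts
H=P[(P[:,2]>.068)&(P[:,0]>.600)]
def fitc(H):
    from scipy.optimize import minimize
    # min enclosing style via hull
    (c,r)=cv2.minEnclosingCircle(H[:,:2].astype(np.float32)*1000); return c,r
m=H[:,0]>.612
print('head pts',len(H),H.mean(0),fitc(H[m]))
G=P[(P[:,2]>.064)&(P[:,0]>.38)&(P[:,0]<.50)]
k=np.polyfit(G[:,0],G[:,1],1);print('grip axis slope deg',np.degrees(np.arctan(k[0])),np.polyval(k,.45), np.polyval(k,.63),G[:,2].max())
G=P[(P[:,2]>.062)];
u=np.array([np.cos(np.arctan(k[0])),np.sin(np.arctan(k[0]))])
s=G[:,:2]@u;print(s.min(),s.max(),np.percentile(s,[1,99]))
E
```

```text
[[ 1. -0.  7.  2.  0.  3. -0. -1.  1.  0.  2.  3.  0.  3.  0.  3.  1.  1.  1.  0.  2. -0.]
 [ 1.  3.  2.  4. -2.  4.  1.  2.  1.  2.  1.  2.  1.  5. -0.  3.  1.  1.  4.  2.  2.  2.]
 [ 2.  4. -1.  0.  5.  2.  2.  2. 76. 77. 77. 78. 76.  3.  4.  2.  3.  0.  5. -2.  0.  3.]
 [ 3.  2.  4.  2.  0. -0. 79. 76. 77. 75. 79. 74. 79. 75. 75.  1.  0.  2.  4.  3.  4.  2.]
 [ 2.  1. -0.  1.  3. 75. 78. 77. 80. 75. 76. 78. 80. 80. 75. 74.  1.  3.  1.  3.  0. -3.]
 [ 1.  2.  2.  0. 69. 76. 76. 77. 77. 79. 78. 84. 81. 76. 76. 75.  4. -1.  3.  1.  1.  1.]
 [ 1.  2.  4. 56. 74. 73. 76. 77. 75. 77. 77. 79. 77. 78. 79. 76. 77.  4.  2.  2. -0.  1.]
 [ 1.  2. 38. 65. 76. 75. 76. 78. 80. 79. 80. 80. 76. 77. 78. 76. 79. -0.  2.  0.  3.  2.]
 [ 5. 28. 40. 66. 75. 75. 75. 77. 81. 79. 82. 80. 78. 77. 79. 76. 76.  2.  4.  1.  2.  0.]
 [ 2. 38. 41. 64. 71. 76. 77. 78. 78. 75. 85. 76. 78. 79. 78. 76. 76.  1.  1.  1.  2.  3.]
 [25. 37. 43. 65. 70. 76. 76. 75. 79. 77. 77. 79. 77. 78. 78. 77. 76.  1.  0.  2.  4. -0.]
 [25. 37. 46. 56. 69. 76. 74. 74. 74. 79. 79. 80. 76. 75. 77. 77.  4.  4.  5.  0. -0. -0.]
 [27. 35
[... 295 characters left out ...]
72. 73. 69. 71. 60.  1.  1. -1.  1. -2.  3. -2.  2.  6.  3.]
 [ 2.  2. 25. 31. 34. 59. 70. 71. 70. 73. 68.  2.  3.  1.  4. -0.  3.  1.  2. -0.  4.  4.]
 [ 2.  2.  2. 23. 27. 64. 68. 75. 72. 71. 72.  1.  4.  3.  4.  1.  0.  3. -0.  4.  1.  1.]
 [ 3.  3.  2.  3.  3. 73. 76. 72. 77. 71. 70. -2.  3.  4. -4.  0.  2.  1.  0.  4.  3.  1.]
 [ 1. -1.  5.  1. 54. 76. 76. 73. 74. 74. 74. 75.  3.  3.  1.  1. -1.  0.  0.  3.  3. -3.]]
head pts 156 [ 0.62844508 -0.39325721  0.0758042 ] ((631.8024291992188, -394.7369689941406), 20.164579391479492)
grip axis slope deg -6.624499629353264 -0.37020031469243997 -0.3911050273931864 0.08192915743427133
0.3922655087494151 0.6926043265181551 [0.39503634 0.68802521]
```

```bash
cat > mv.py <<'E'
import json,os,numpy as np
from scipy.spatial.transform import Rotation as Ro
F='cmd.json'
def load():
    if not os.path.exists(F): return np.array([.274,-.617,.405]),Ro.from_euler('xyz',[180,0,24],degrees=True)
    j=json.load(open(F));return np.array(j['p']),Ro.from_quat(j['q'])
def save(p,R): json.dump(dict(p=list(p),q=list(R.as_quat())),open(F,'w'))
def row(p,yaw,base=None):
    "row numbers to get vertical tool at p,yaw from commanded; rounded"
    b,R=base or load()
    T=Ro.from_euler('xyz',[180,0,yaw],degrees=True)
    s=R.inv().apply(np.array(p)-b)/.25; t=(R.inv()*T).as_rotvec()/(2*np.pi)
    r=np.round(np.r_[s,t],4)+0.; return ' '.join('%g'%v for v in r)
def applied(r):
    "record last row of a call"
    b,R=load();v=np.array([float(x) for x in r.split()])
    save(b+R.apply(v[:3]*.25),R*Ro.from_rotvec(v[3:]*2*np.pi))
def st():
    from bench import env
    s=env.read_state();p,R=load()
    print('t',round(s['clock'],2),'pos',np.round(s['eef_pos'],4),'rpy',np.round(s['orientation'],2),'F',np.round(s['contact_force'],1),'M',np.round(s['moment'],2),'w',round(s['width'],3))
    print('cmd',np.round(p,4),np.round(R.as_euler('xyz',degrees=True),2))
    return s
E
python3 - <<'E'
from mv import *
r=row([.5025,-.3776,.36],-7);print(r)
E
```

```text
1.2245 -0.5031 0.18 0 0 0.0861
```

>>> {"method": "jog_arm", "body": {"rows": "0.98 -0.4 0.14 0 0 0.0861;0.98 -0.4 0.14 0 0 0.0861;0.98 -0.4 0.14 0 0 0.0861;0.98 -0.4 0.14 0 0 0.0861;0.98 -0.4 0.14 0 0 0.0861", "jaw": -1, "newtons": 60}}

```text
clock: 1.52
eef_pos: [0.4601, -0.4226, 0.3693]
orientation: [-179.9, -0.0, -6.8]
contact_force: [-0.1, -0.0, 0.5]
width: 0.998
```

```bash
python3 - <<'E'
from mv import *
applied('0.98 -0.4 0.14 0 0 0.0861');st()
print(row([.5025,-.3776,.32],-7));print(row([.5025,-.3776,.242],-7))
E
```

```text
t 1.52 pos [ 0.4601 -0.4226  0.3693] rpy [-1.7993e+02 -2.0000e-02 -6.8000e+00] F [-0.1 -0.   0.5] M [-0.02  0.    0.  ] w 0.998
cmd [ 0.4571 -0.426   0.37  ] [180.   0.  -7.]
0.1565 -0.2142 0.2 0 0 0
0.1565 -0.2142 0.512 0 0 0
```

>>> {"method": "jog_arm", "body": {"rows": "0.1565 -0.2142 0.2 0 0 0;0.1565 -0.2142 0.2 0 0 0;0.1565 -0.2142 0.2 0 0 0"}}

```text
clock: 1.9
eef_pos: [0.5031, -0.377, 0.3189]
orientation: [-180.0, 0.1, -6.9]
contact_force: [-0.2, -0.7, 0.3]
width: 1.003
```

```bash
python3 - <<'E'
from mv import *
applied('0.1565 -0.2142 0.2 0 0 0');st()
from h import *
p,d=snap('top','t1');cv2.imwrite('pics/t1c.png',cv2.resize(p[150:290,340:480],None,fx=4,fy=4,interpolation=cv2.INTER_CUBIC))
p,d=snap('side','s1');cv2.imwrite('pics/s1c.png',cv2.resize(p[80:230,270:430],None,fx=4,fy=4,interpolation=cv2.INTER_CUBIC))
E
```

```text
t 1.9 pos [ 0.5031 -0.377   0.3189] rpy [-1.7996e+02  8.0000e-02 -6.9500e+00] F [-0.2 -0.7  0.3] M [-0.02  0.01  0.04] w 1.003
cmd [ 0.5025 -0.3776  0.32  ] [180.   0.  -7.]
```

View pics/s1c.png

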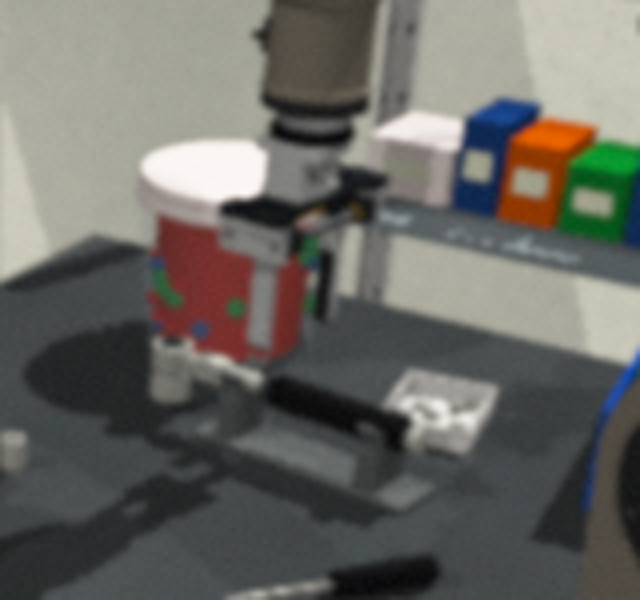

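View pics/t1c.png

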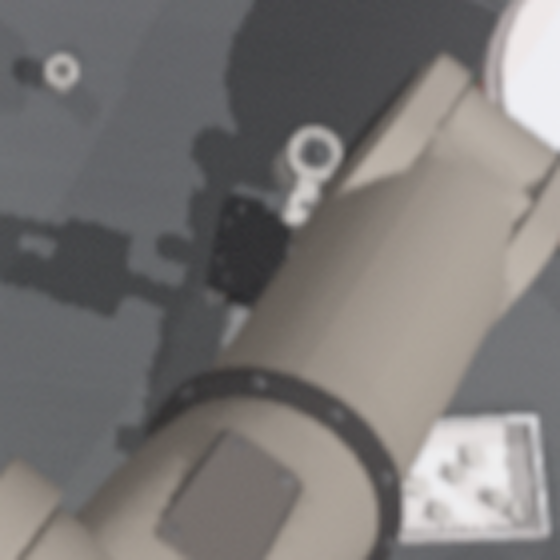

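>>> {"method": "jog_arm", "body": {"rows": "0 0 0.312 0 0 0;0 0 0.312 0 0 0;0 0 0.312 0 0 0"}}

```text
clock: 2.38
eef_pos: [0.5021, -0.3787, 0.242]
orientation: [-180.0, 0.1, -7.1]
contact_force: [0.6, -0.6, -0.8]
width: 0.998
```

>>> {"method": "jog_arm", "body": {"rows": "0 0 0 0 0 0;0 0 0 0 0 0;0 0 0 0 0 0;0 0 0 0 0 0", "jaw": 1, "newtons": 15}}

```text
clock: 2.88
eef_pos: [0.5027, -0.3778, 0.2421]
orientation: [180.0, -0.0, -7.1]
contact_force: [0.1, -0.6, -0.0]
width: 0.612
```

```bash
python3 - <<'E'
from mv import *
applied('0 0 .312 0 0 0');st()
E
```

```text
t 2.88 pos [ 0.5027 -0.3778  0.2421] rpy [ 1.7999e+02 -3.0000e-02 -7.0500e+00] F [ 0.1 -0.6 -0. ] M [ 0.04 -0.04  0.08] w 0.612
cmd [ 0.5025 -0.3776  0.242 ] [180.   0.  -7.]
```

>>> {"method": "jog_arm", "body": {"rows": "0 0 0 0 0 0;0 0 0 0 0 0;0 0 0 0 0 0;0 0 0 0 0 0;0 0 0 0 0 0"}}

```text
clock: 3.5
eef_pos: [0.5027, -0.3775, 0.2416]
orientation: [-180.0, 0.0, -7.0]
contact_force: [0.1, 3.4, 1.3]
width: 0.275
```

```bash
python3 - <<'E'
from mv import *
st()
E
```

```text
t 3.5 pos [ 0.5027 -0.3775  0.2416] rpy [-1.7997e+02  1.0000e-02 -7.0400e+00] F [0.1 3.4 1.3] M [ 0.94  0.08 -0.02] w 0.275
cmd [ 0.5025 -0.3776  0.242 ] [180.   0.  -7.]
```

>>> {"method": "jog_arm", "body": {"rows": "0 0 0 0 0 0;0 0 0 0 0 0;0 0 0 0 0 0", "newtons": 60}}

```text
clock: 3.88
eef_pos: [0.5027, -0.3775, 0.2416]
orientation: [-180.0, 0.0, -7.0]
contact_force: [-0.3, 6.0, 1.3]
width: 0.273
```

```bash
python3 - <<'E'
from mv import *
st()
E
```

```text
t 3.88 pos [ 0.5027 -0.3775  0.2416] rpy [-1.7997e+02  1.0000e-02 -7.0500e+00] F [-0.3  6.   1.3] M [1.2  0.01 0.01] w 0.273
cmd [ 0.5025 -0.3776  0.242 ] [180.   0.  -7.]
```

>>> {"method": "jog_arm", "body": {"rows": "0 0 -0.08 0 0 0;0 0 -0.2 0 0 0;0 0 -0.36 0 0 0;0 0 -0.4 0 0 0;0 0 -0.4 0 0 0"}}

```text
clock: 4.5
eef_pos: [0.5024, -0.378, 0.3419]
orientation: [180.0, -0.0, -7.1]
contact_force: [0.1, 0.5, -7.6]
width: 0.273
```

```bash
python3 - <<'E'
from mv import *
applied('0 0 -.4 0 0 0');st()
from h import *
p,d=snap('top','t2');cv2.imwrite('pics/t2c.png',cv2.resize(p[150:290,340:480],None,fx=4,fy=4,interpolation=cv2.INTER_CUBIC))
p,d=snap('side','s2');cv2.imwrite('pics/s2c.png',cv2.resize(p[80:230,270:430],None,fx=4,fy=4,interpolation=cv2.INTER_CUBIC))
E
```

```text
t 4.5 pos [ 0.5024 -0.378   0.3419] rpy [ 1.7997e+02 -4.0000e-02 -7.0800e+00] F [ 0.1  0.5 -7.6] M [ 0.07  0.02 -0.  ] w 0.273
cmd [ 0.5025 -0.3776  0.342 ] [180.   0.  -7.]
```

View pics/s2c.png

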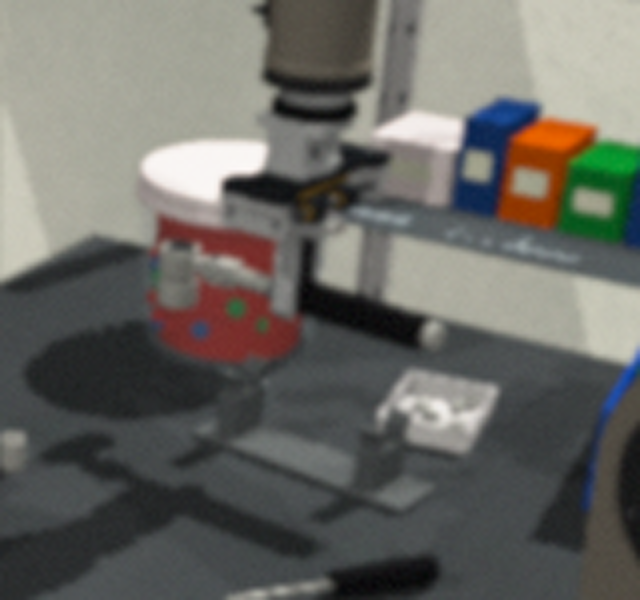

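View pics/t2c.png

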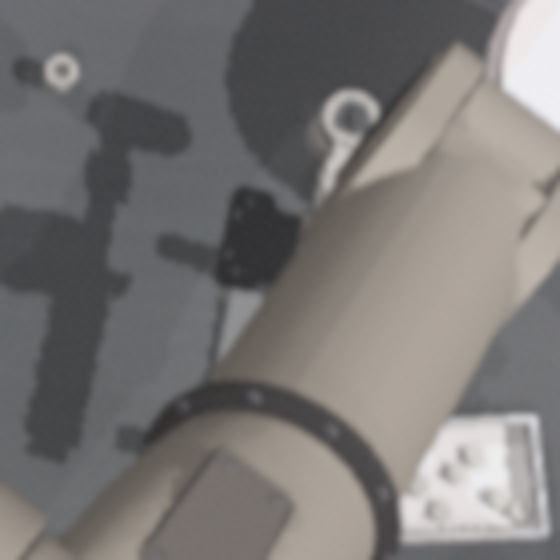

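```bash
python3 - <<'E'
from mv import *
from h import *
d=np.load('pics/t2.npy');P=cloud('top',d)[160:200,405:440].reshape(-1,3)
H=P[(P[:,2]>.162)&(P[:,2]<.20)&(P[:,0]>.60)];print(len(H),H.mean(0),cv2.minEnclosingCircle(H[:,:2].astype(np.float32)*1000))
print(row([.52,-.22,.342],18))
E
```

```text
163 [ 0.62921036 -0.39231142  0.17601726] ((626.0034790039062, -395.7088317871094), 26.894594192504883)
-0.0073 -0.6343 0 0 0 -0.0694
```

>>> {"method": "jog_arm", "body": {"rows": "-0.007 -0.634 0 0 0 -0.0694;-0.007 -0.634 0 0 0 -0.0694;-0.007 -0.634 0 0 0 -0.0694;-0.007 -0.634 0 0 0 -0.0694"}}

```text
clock: 5.1
eef_pos: [0.5207, -0.2176, 0.3407]
orientation: [-179.9, 0.1, 18.2]
contact_force: [-0.9, -1.7, -5.7]
width: 0.277
```

```bash
python3 - <<'E'
from mv import *
applied('-0.007 -0.634 0 0 0 -0.0694');st()
print(row([.5436,-.0645,.342],42.5))
print(row([.5436,-.0645,.30],42.5))
E
```

```text
t 5.1 pos [ 0.5207 -0.2176  0.3407] rpy [-1.799e+02  5.000e-02  1.815e+01] F [-0.9 -1.7 -5.7] M [-0.12 -0.04 -0.06] w 0.277
cmd [ 0.5201 -0.2201  0.342 ] [180.     0.    17.99]
0.2817 -0.5628 0 0 0 -0.0681
0.2817 -0.5628 0.168 0 0 -0.0681
```

>>> {"method": "jog_arm", "body": {"rows": "0.2817 -0.5628 0 0 0 -0.0681;0.2817 -0.5628 0 0 0 -0.0681;0.2817 -0.5628 0 0 0 -0.0681;0.2817 -0.5628 0.168 0 0 -0.0681;0.2817 -0.5628 0.168 0 0 -0.0681;0.2817 -0.5628 0.168 0 0 -0.0681"}}

```text
clock: 5.85
eef_pos: [0.5443, -0.0658, 0.3002]
orientation: [-180.0, 0.0, 42.3]
contact_force: [0.5, -1.2, -7.0]
width: 0.271
```

```bash
python3 - <<'E'
from mv import *
applied('0.2817 -0.5628 0.168 0 0 -0.0681');st()
from h import *
p,d=snap('top','t3');cv2.imwrite('pics/t3c.png',cv2.resize(p[130:250,220:360],None,fx=5,fy=5,interpolation=cv2.INTER_CUBIC))
p,d=snap('side','s3');cv2.imwrite('pics/s3c.png',cv2.resize(p[130:250,190:330],None,fx=5,fy=5,interpolation=cv2.INTER_CUBIC))
E
```

```text
t 5.85 pos [ 0.5443 -0.0658  0.3002] rpy [-1.7999e+02  2.0000e-02  4.2320e+01] F [ 0.5 -1.2 -7. ] M [-0.05 -0.04  0.01] w 0.271
cmd [ 0.5436 -0.0645  0.3   ] [180.    0.   42.5]
```

View pics/s3c.png

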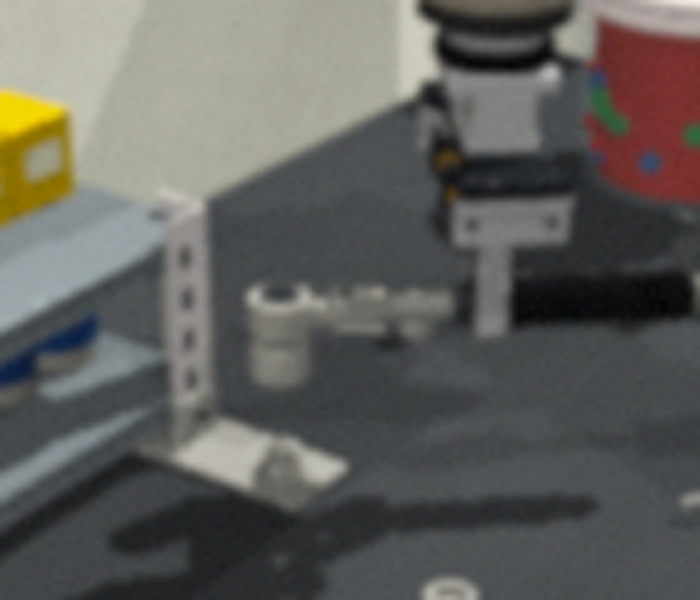

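View pics/t3c.png

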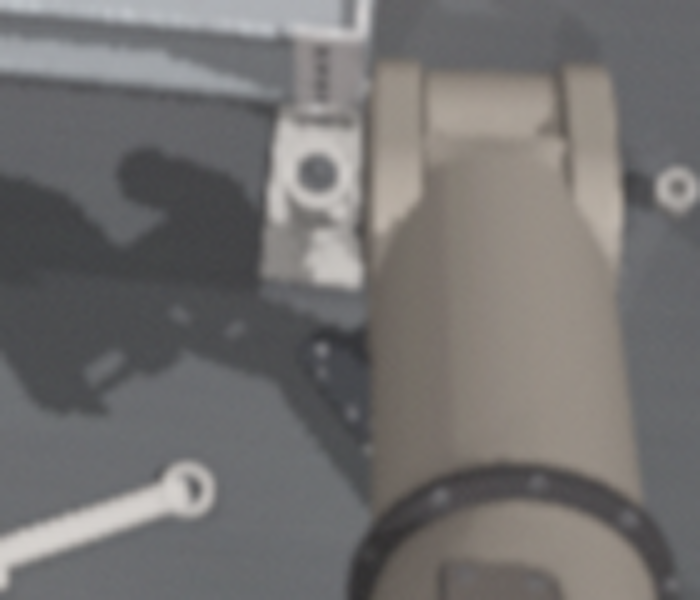

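```bash
python3 - <<'E'
from h import *
print('head cam top col',w('top',220+318.5/5-.5,130+174.5/5-.5,.1386))
print('side head',w('side',190+280.5/5-.5,130+298/5-.5,.1386))
d=np.load('pics/t3.npy');P=cloud('top',d)[155:176,272:296]
H=P.reshape(-1,3);H=H[(H[:,2]>.122)&(H[:,2]<.15)];print(len(H),H.mean(0),cv2.minEnclosingCircle(H[:,:2].astype(np.float32)*1000))
d=np.load('pics/s3.npy');P=cloud('side',d)[180:210,236:256]
H=P.reshape(-1,3);H=H[(H[:,2]>.131)&(H[:,2]<.15)];print(len(H),H.mean(0),cv2.minEnclosingCircle(H[:,:2].astype(np.float32)*1000))
p=np.array([.5440,-.0650]);a=np.radians(42.4);print('robot',p+.13*np.array([np.cos(a),np.sin(a)]))
E
```

```text
head cam top col [0.63843232 0.02084368 0.1386    ]
side head [0.63566935 0.03164596 0.1386    ]
174 [0.63489136 0.01803531 0.13367316] ((635.0628051757812, 10.697000503540039), 31.236730575561523)
61 [0.63771572 0.02647634 0.13525835] ((638.2744140625, 19.63770294189453), 24.760465621948242)
robot [0.63999919 0.02265931]
```

```bash
cat > nut.py <<'E'
from mv import *
def tgt(nx,ny,mouthz,yaw,L=.130,dz=.2236):
    a=np.radians(yaw);return [nx-L*np.cos(a),ny-L*np.sin(a),mouthz+dz]
def mouth(s,L=.130,dz=.2236):
    p=s['eef_pos'];a=np.radians(s['orientation'][2]);return np.round([p[0]+L*np.cos(a),p[1]+L*np.sin(a),p[2]-dz],4)
E
python3 - <<'E'
from nut import *
print(mouth(st()))
for z in(.035,.024,.020,.014,.007): print(z,row(tgt(.639,.0233,z,42.5),42.5))
E
```

```text
t 5.95 pos [ 0.5445 -0.0655  0.3008] rpy [ 1.7994e+02 -5.0000e-02  4.2340e+01] F [ 1.2  0.6 -6.7] M [-0.02 -0.05 -0.04] w 0.275
cmd [ 0.5436 -0.0645  0.3   ] [180.    0.   42.5]
[0.6406 0.022  0.0772]
0.035 -0.0014 -0.0011 0.1656 0 0 0
0.024 -0.0014 -0.0011 0.2096 0 0 0
0.02 -0.0014 -0.0011 0.2256 0 0 0
0.014 -0.0014 -0.0011 0.2496 0 0 0
0.007 -0.0014 -0.0011 0.2776 0 0 0
```

>>> {"method": "jog_arm", "body": {"rows": "-0.0014 -0.0011 0.1656 0 0 0;-0.0014 -0.0011 0.1656 0 0 0;-0.0014 -0.0011 0.2096 0 0 0;-0.0014 -0.0011 0.2096 0 0 0"}}

```text
clock: 6.45
eef_pos: [0.5438, -0.0649, 0.2477]
orientation: [180.0, -0.0, 42.4]
contact_force: [-0.6, 0.9, -6.8]
width: 0.273
```

```bash
python3 - <<'E'
from nut import *
applied('-0.0014 -0.0011 0.2096 0 0 0')
print(mouth(st()))
for z in(.020,.018,.016,.013,.007): print(z,row(tgt(.639,.0233,z,42.5),42.5))
E
```

```text
t 6.45 pos [ 0.5438 -0.0649  0.2477] rpy [ 1.7999e+02 -1.0000e-02  4.2420e+01] F [-0.6  0.9 -6.8] M [-0.09 -0.03 -0.04] w 0.273
cmd [ 0.5432 -0.0645  0.2476] [180.    0.   42.5]
[0.6398 0.0228 0.0241]
0.02 0 0 0.016 0 0 0
0.018 0 0 0.024 0 0 0
0.016 0 0 0.032 0 0 0
0.013 0 0 0.044 0 0 0
0.007 0 0 0.068 0 0 0
```

>>> {"method": "jog_arm", "body": {"rows": "0 0 0.012 0 0 0;0 0 0.02 0 0 0;0 0 0.024 0 0 0;0 0 0.028 0 0 0;0 0 0.028 0 0 0"}}

```text
clock: 7.08
eef_pos: [0.5436, -0.0647, 0.2402]
orientation: [-180.0, 0.0, 42.4]
contact_force: [0.1, -0.4, -7.1]
width: 0.272
```

```bash
python3 - <<'E'
from nut import *
applied('0 0 0.028 0 0 0')
print(mouth(st()))
E
```

```text
t 7.08 pos [ 0.5436 -0.0647  0.2402] rpy [-1.7998e+02  1.0000e-02  4.2450e+01] F [ 0.1 -0.4 -7.1] M [-0.03  0.02 -0.01] w 0.272
cmd [ 0.5432 -0.0645  0.2406] [180.    0.   42.5]
[0.6395 0.023  0.0166]
```

>>> {"method": "jog_arm", "body": {"rows": "0 0 0.012 0 0 0;0 0 0.02 0 0 0;0 0 0.028 0 0 0;0 0 0.034 0 0 0;0 0 0.034 0 0 0"}}

```text
clock: 7.7
eef_pos: [0.5436, -0.065, 0.2319]
orientation: [180.0, 0.0, 42.4]
contact_force: [-3.9, -0.5, -0.1]
width: 0.274
```

```bash
python3 - <<'E'
from nut import *
applied('0 0 0.034 0 0 0')
print(mouth(st()))
from h import *
p,d=snap('side','s4');cv2.imwrite('pics/s4c.png',cv2.resize(p[150:250,190:310],None,fx=6,fy=6,interpolation=cv2.INTER_CUBIC))
E
```

```text
t 7.7 pos [ 0.5436 -0.065   0.2319] rpy [1.800e+02 1.000e-02 4.242e+01] F [-3.9 -0.5 -0.1] M [0.01 0.47 0.16] w 0.274
cmd [ 0.5432 -0.0645  0.2321] [180.    0.   42.5]
[0.6395 0.0227 0.0083]
```

View pics/s4c.png

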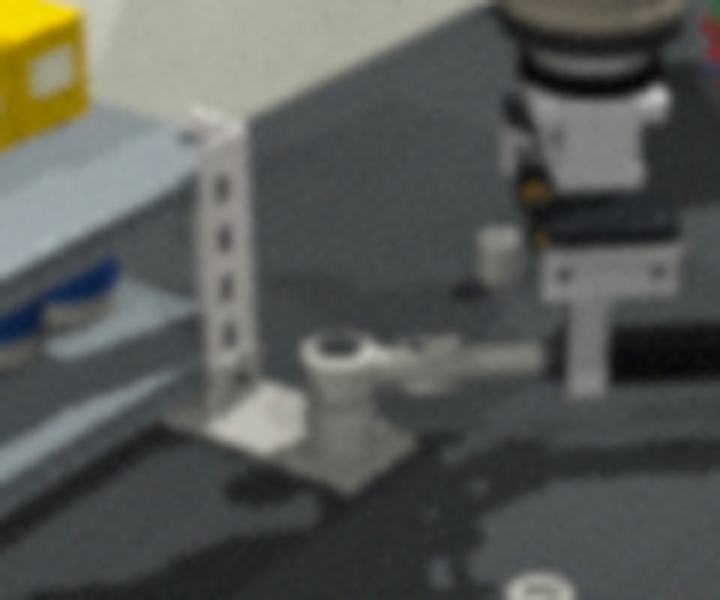

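```bash
cat >> nut.py <<'E'
def arc(phis,L=.130,dx=0,dy=0,dz=0):
    o=[]
    for f in phis:
        a=np.radians(f);o.append(' '.join('%g'%v for v in np.round([(L-L*np.cos(a)+dx)/.25,(-L*np.sin(a)+dy)/.25,dz/.25,0,0,a/2/np.pi],4)+0.))
    return ';'.join(o)
def tq(s,N=(.6390,.0230)):
    p=s['eef_pos'];F=s['contact_force'];M=s['moment'];N=np.array(N)
    a=np.radians(s['orientation'][2]);J=N-.042*np.array([np.cos(a),np.sin(a)])
    f=lambda Q:M[2]+(p[0]-Q[0])*F[1]-(p[1]-Q[1])*F[0]
    # lateral force in wrench axes
    u=np.array([np.cos(a),np.sin(a)]);
    print('yaw %.2f tau_nut %.2f tau_joint %.2f  Falong %.1f Facross(left+) %.1f'%(s['orientation'][2],f(N),f(J),F[:2]@u,-F[0]*u[1]+F[1]*u[0]))
E
python3 - <<'E'
from nut import *
s=st();tq(s)
print(arc([1.5,3,4.5,6,7.5,9,10.5,12,12]))
print(arc([1,2,3,3]))
E
```

```text
t 7.75 pos [ 0.5436 -0.065   0.2319] rpy [1.7999e+02 1.0000e-02 4.2420e+01] F [-3.9 -2.  -0.2] M [-0.08  0.48  0.18] w 0.275
cmd [ 0.5432 -0.0645  0.2321] [180.    0.   42.5]
yaw 42.42 tau_nut 0.03 tau_joint 0.08  Falong -4.3 Facross(left+) 1.1
0.0002 -0.0136 0 0 0 0.0042;0.0007 -0.0272 0 0 0 0.0083;0.0016 -0.0408 0 0 0 0.0125;0.0028 -0.0544 0 0 0 0.0167;0.0044 -0.0679 0 0 0 0.0208;0.0064 -0.0813 0 0 0 0.025;0.0087 -0.0948 0 0 0 0.0292;0.0114 -0.1081 0 0 0 0.0333;0.0114 -0.1081 0 0 0 0.0333
0.0001 -0.0091 0 0 0 0.0028;0.0003 -0.0181 0 0 0 0.0056;0.0007 -0.0272 0 0 0 0.0083;0.0007 -0.0272 0 0 0 0.0083
```

>>> {"method": "jog_arm", "body": {"rows": "-0.0022 -0.0136 0 0 0 0.0042;-0.0017 -0.0272 0 0 0 0.0083;-0.0008 -0.0408 0 0 0 0.0125;0.0004 -0.0544 0 0 0 0.0167;0.002 -0.0679 0 0 0 0.0208;0.004 -0.0813 0 0 0 0.025;0.0063 -0.0948 0 0 0 0.0292;0.009 -0.1081 0 0 0 0.0333;0.009 -0.1081 0 0 0 0.0333"}}

```text
clock: 8.88
eef_pos: [0.5268, -0.043, 0.2318]
orientation: [-180.0, 0.0, 30.4]
contact_force: [-4.4, -2.5, 1.2]
width: 0.273
```

```bash
python3 - <<'E'
from nut import *
applied('0.009 -0.1081 0 0 0 0.0333')
s=st();print(mouth(s));tq(s)
E
```

```text
t 8.88 pos [ 0.5268 -0.043   0.2318] rpy [-1.7999e+02  1.0000e-02  3.0390e+01] F [-4.4 -2.5  1.2] M [-0.33  0.37  0.56] w 0.273
cmd [ 0.5266 -0.0431  0.2321] [180.     0.    30.52]
[0.639  0.0227 0.0082]
yaw 30.39 tau_nut 0.54 tau_joint 0.55  Falong -5.0 Facross(left+) 0.1
```

>>> {"method": "jog_arm", "body": {"rows": "0.0001 -0.0091 0 0 0 0.0028;0.0003 -0.0181 0 0 0 0.0056;0.0007 -0.0272 0 0 0 0.0083;0.0007 -0.0272 0 0 0 0.0083"}}

```text
clock: 9.38
eef_pos: [0.5235, -0.0371, 0.2318]
orientation: [-180.0, 0.0, 27.4]
contact_force: [-4.7, -2.3, 1.3]
width: 0.273
```

```bash
cat > c.py <<'E'
import sys
from nut import *
applied(sys.argv[1]);s=st();print(mouth(s));tq(s)
E
python3 c.py '0.0007 -0.0272 0 0 0 0.0083'
```

```text
t 9.38 pos [ 0.5235 -0.0371  0.2318] rpy [-1.7999e+02  2.0000e-02  2.7410e+01] F [-4.7 -2.3  1.3] M [-0.31  0.46  0.59] w 0.273
cmd [ 0.5233 -0.0371  0.2321] [180.     0.    27.53]
[0.6389 0.0227 0.0082]
yaw 27.41 tau_nut 0.58 tau_joint 0.58  Falong -5.2 Facross(left+) 0.1
```

>>> {"method": "jog_arm", "body": {"rows": "0.0001 -0.0091 0 0 0 0.0028;0.0003 -0.0181 0 0 0 0.0056;0.0007 -0.0272 0 0 0 0.0083;0.0007 -0.0272 0 0 0 0.0083"}}

```text
clock: 9.88
eef_pos: [0.5205, -0.031, 0.2317]
orientation: [-180.0, 0.0, 24.4]
contact_force: [-4.9, -3.4, 1.0]
width: 0.273
```

```bash
python3 c.py '0.0007 -0.0272 0 0 0 0.0083'
```

```text
t 9.88 pos [ 0.5205 -0.031   0.2317] rpy [-1.7999e+02  3.0000e-02  2.4430e+01] F [-4.9 -3.4  1. ] M [-0.33  0.47  0.55] w 0.273
cmd [ 0.5203 -0.031   0.2321] [180.     0.    24.54]
[0.6388 0.0228 0.0081]
yaw 24.43 tau_nut 0.68 tau_joint 0.64  Falong -5.9 Facross(left+) -1.0
```

>>> {"method": "jog_arm", "body": {"rows": "-0.0009 -0.0091 0 0 0 0.0028;-0.0012 -0.0181 0 0 0 0.0056;-0.0008 -0.0272 0 0 0 0.0083;-0.0008 -0.0272 0 0 0 0.0083"}}

```text
clock: 10.38
eef_pos: [0.5177, -0.0248, 0.2318]
orientation: [-180.0, 0.0, 21.5]
contact_force: [-4.0, -1.0, -0.5]
width: 0.271
```

```bash
python3 c.py '-0.0008 -0.0272 0 0 0 0.0083'
```

```text
t 10.38 pos [ 0.5177 -0.0248  0.2318] rpy [-179.99    0.     21.48] F [-4.  -1.  -0.5] M [-0.01  0.42  0.55] w 0.271
cmd [ 0.5173 -0.0249  0.2321] [180.     0.    21.55]
[0.6387 0.0228 0.0082]
yaw 21.48 tau_nut 0.48 tau_joint 0.50  Falong -4.1 Facross(left+) 0.5
```

>>> {"method": "jog_arm", "body": {"rows": "0.0001 -0.0091 0 0 0 0.0028;0.0003 -0.0181 0 0 0 0.0056;0.0007 -0.0272 0 0 0 0.0083;0.0007 -0.0272 0 0 0 0.0083"}}

```text
clock: 10.88
eef_pos: [0.5153, -0.0185, 0.2318]
orientation: [-180.0, 0.0, 18.5]
contact_force: [-5.8, -1.3, -0.1]
width: 0.27
```

```bash
python3 c.py '0.0007 -0.0272 0 0 0 0.0083'
```

```text
t 10.88 pos [ 0.5153 -0.0185  0.2318] rpy [-1.7999e+02  2.0000e-02  1.8460e+01] F [-5.8 -1.3 -0.1] M [-0.03  0.67  0.69] w 0.27
cmd [ 0.5149 -0.0185  0.2321] [180.     0.    18.56]
[0.6386 0.0227 0.0082]
yaw 18.46 tau_nut 0.61 tau_joint 0.63  Falong -5.9 Facross(left+) 0.6
```

>>> {"method": "jog_arm", "body": {"rows": "-0.0009 -0.0091 0 0 0 0.0028;-0.0012 -0.0181 0 0 0 0.0056;-0.0008 -0.0272 0 0 0 0.0083;-0.0008 -0.0272 0 0 0 0.0083"}}

```text
clock: 11.38
eef_pos: [0.5131, -0.0121, 0.2318]
orientation: [-180.0, -0.0, 15.5]
contact_force: [-3.9, 1.1, -1.6]
width: 0.275
```

```bash
python3 c.py '-0.0008 -0.0272 0 0 0 0.0083'
```

```text
t 11.38 pos [ 0.5131 -0.0121  0.2318] rpy [-1.800e+02 -1.000e-02  1.551e+01] F [-3.9  1.1 -1.6] M [0.28 0.25 0.69] w 0.275
cmd [ 0.5126 -0.0122  0.2321] [180.     0.    15.58]
[0.6384 0.0227 0.0082]
yaw 15.51 tau_nut 0.41 tau_joint 0.50  Falong -3.5 Facross(left+) 2.1
```

>>> {"method": "jog_arm", "body": {"rows": "-0.0009 -0.0091 0 0 0 0.0028;-0.0012 -0.0181 0 0 0 0.0056;-0.0008 -0.0272 0 0 0 0.0083;-0.0008 -0.0272 0 0 0 0.0083"}}

```text
clock: 11.88
eef_pos: [0.5113, -0.0056, 0.2319]
orientation: [-180.0, -0.0, 12.5]
contact_force: [-0.4, 1.5, -2.5]
width: 0.274
```

```bash
python3 c.py '-0.0008 -0.0272 0 0 0 0.0083'
```

```text
t 11.88 pos [ 0.5113 -0.0056  0.2319] rpy [-1.800e+02 -3.000e-02  1.252e+01] F [-0.4  1.5 -2.5] M [ 0.53 -0.34  0.78] w 0.274
cmd [ 0.5106 -0.0057  0.2321] [180.     0.    12.59]
[0.6382 0.0226 0.0083]
yaw 12.52 tau_nut 0.58 tau_joint 0.64  Falong -0.1 Facross(left+) 1.5
```

>>> {"method": "jog_arm", "body": {"rows": "0.0001 -0.0101 0 0 0 0.0028;0.0003 -0.0199 0 0 0 0.0056;0.0007 -0.0292 0 0 0 0.0083;0.0007 -0.0292 0 0 0 0.0083"}}

```text
clock: 12.38
eef_pos: [0.5097, 0.0015, 0.2319]
orientation: [-180.0, -0.0, 9.5]
contact_force: [0.7, 0.7, -2.9]
width: 0.273
```

```bash
python3 c.py '0.0007 -0.0292 0 0 0 0.0083'
```

```text
t 12.38 pos [0.5097 0.0015 0.2319] rpy [-1.80e+02 -2.00e-02  9.53e+00] F [ 0.7  0.7 -2.9] M [ 0.41 -0.63  0.64] w 0.273
cmd [0.5091 0.0015 0.2321] [180.    0.    9.6]
[0.638  0.023  0.0083]
yaw 9.53 tau_nut 0.57 tau_joint 0.59  Falong 0.9 Facross(left+) 0.6
```

>>> {"method": "jog_arm", "body": {"rows": "0.0001 -0.0101 0 0 0 0.0028;0.0003 -0.0191 0 0 0 0.0056;0.0007 -0.0282 0 0 0 0.0083;0.0007 -0.0282 0 0 0 0.0083"}}

```text
clock: 12.88
eef_pos: [0.5087, 0.0085, 0.2318]
orientation: [-180.0, -0.0, 6.5]
contact_force: [1.0, 1.5, -2.0]
width: 0.274
```

```bash
python3 c.py '0.0007 -0.0282 0 0 0 0.0083'
```

```text
t 12.88 pos [0.5087 0.0085 0.2318] rpy [-180.     -0.      6.54] F [ 1.   1.5 -2. ] M [ 0.33 -0.71  0.65] w 0.274
cmd [0.5081 0.0085 0.2321] [180.     0.     6.61]
[0.6378 0.0233 0.0082]
yaw 6.54 tau_nut 0.47 tau_joint 0.53  Falong 1.2 Facross(left+) 1.4
```

>>> {"method": "jog_arm", "body": {"rows": "0.0001 -0.0101 0 0 0 0.0028;0.0003 -0.0191 0 0 0 0.0056;0.0007 -0.0282 0 0 0 0.0083;0.0007 -0.0282 0 0 0 0.0083"}}

```text
clock: 13.38
eef_pos: [0.508, 0.0155, 0.2318]
orientation: [-180.0, 0.0, 3.5]
contact_force: [-0.1, 0.8, -1.5]
width: 0.271
```

```bash
python3 c.py '0.0007 -0.0282 0 0 0 0.0083'
```

```text
t 13.38 pos [0.508  0.0155 0.2318] rpy [-180.      0.      3.55] F [-0.1  0.8 -1.5] M [ 0.18 -0.6   0.66] w 0.271
cmd [0.5075 0.0155 0.2321] [180.     0.     3.62]
[0.6378 0.0236 0.0082]
yaw 3.55 tau_nut 0.55 tau_joint 0.59  Falong -0.1 Facross(left+) 0.8
```

>>> {"method": "jog_arm", "body": {"rows": "0.0005 -0.0101 0 0 0 0.0028;0.0008 -0.0191 0 0 0 0.0056;0.0012 -0.0282 0 0 0 0.0083;0.0012 -0.0282 0 0 0 0.0083"}}

```text
clock: 13.88
eef_pos: [0.5078, 0.0225, 0.2318]
orientation: [-180.0, 0.0, 0.6]
contact_force: [-3.1, -0.4, 0.7]
width: 0.272
```

```bash
python3 c.py '0.0012 -0.0282 0 0 0 0.0083'
```

```text
t 13.88 pos [0.5078 0.0225 0.2318] rpy [-1.8e+02  2.0e-02  5.6e-01] F [-3.1 -0.4  0.7] M [ 0.17 -0.05  0.59] w 0.272
cmd [0.5073 0.0226 0.2321] [180.     0.     0.64]
[0.6378 0.0238 0.0082]
yaw 0.56 tau_nut 0.63 tau_joint 0.62  Falong -3.1 Facross(left+) -0.4
```

>>> {"method": "jog_arm", "body": {"rows": "0.0001 -0.0091 0 0 0 0.0028;0.0003 -0.0181 0 0 0 0.0056;0.0007 -0.0272 0 0 0 0.0083;0.0007 -0.0272 0 0 0 0.0083"}}

```text
clock: 14.38
eef_pos: [0.5079, 0.0294, 0.2318]
orientation: [-180.0, 0.0, -2.4]
contact_force: [-5.1, 0.4, 1.0]
width: 0.276
```

```bash
python3 c.py '0.0007 -0.0272 0 0 0 0.0083'
```

```text
t 14.38 pos [0.5079 0.0294 0.2318] rpy [-1.80e+02  2.00e-02 -2.42e+00] F [-5.1  0.4  1. ] M [0.22 0.46 0.66] w 0.276
cmd [0.5074 0.0294 0.2321] [180.     0.    -2.35]
[0.6378 0.0239 0.0082]
yaw -2.42 tau_nut 0.63 tau_joint 0.64  Falong -5.1 Facross(left+) 0.2
```

>>> {"method": "jog_arm", "body": {"rows": "0.0001 -0.0091 0 0 0 0.0028;0.0003 -0.0181 0 0 0 0.0056;0.0007 -0.0272 0 0 0 0.0083;0.0007 -0.0272 0 0 0 0.0083"}}

```text
clock: 14.88
eef_pos: [0.5083, 0.0362, 0.2317]
orientation: [-180.0, 0.0, -5.4]
contact_force: [-5.4, 1.4, 0.9]
width: 0.272
```

```bash
python3 c.py '0.0007 -0.0272 0 0 0 0.0083'
```

```text
t 14.88 pos [0.5083 0.0362 0.2317] rpy [-1.80e+02  3.00e-02 -5.43e+00] F [-5.4  1.4  0.9] M [0.31 0.62 0.73] w 0.272
cmd [0.5079 0.0361 0.2321] [180.     0.    -5.34]
[0.6377 0.0239 0.0081]
yaw -5.43 tau_nut 0.62 tau_joint 0.66  Falong -5.5 Facross(left+) 0.8
```

>>> {"method": "jog_arm", "body": {"rows": "-0.0009 -0.0094 0 0 0 0.0028;-0.0012 -0.0189 0 0 0 0.0056;-0.0008 -0.028 0 0 0 0.0083;-0.0008 -0.028 0 0 0 0.0083"}}

```text
clock: 15.38
eef_pos: [0.5089, 0.0432, 0.2318]
orientation: [-180.0, 0.0, -8.4]
contact_force: [-4.6, 1.3, 0.2]
width: 0.275
```

```bash
python3 c.py '-0.0008 -0.028 0 0 0 0.0083'
```

```text
t 15.38 pos [0.5089 0.0432 0.2318] rpy [-179.99    0.     -8.4 ] F [-4.6  1.3  0.2] M [0.32 0.43 0.66] w 0.275
cmd [0.5084 0.0431 0.2321] [180.     0.    -8.33]
[0.6375 0.0242 0.0082]
yaw -8.40 tau_nut 0.58 tau_joint 0.61  Falong -4.8 Facross(left+) 0.6
```

>>> {"method": "jog_arm", "body": {"rows": "0.0001 -0.0091 0 0 0 0.0028;0.0001 -0.0181 0 0 0 0.0056;0.0001 -0.0272 0 0 0 0.0083;0.0001 -0.0272 0 0 0 0.0083"}}

```text
clock: 15.88
eef_pos: [0.51, 0.0499, 0.2318]
orientation: [-180.0, -0.0, -11.4]
contact_force: [-5.4, 1.2, -0.4]
width: 0.272
```

```bash
python3 c.py '0.0001 -0.0272 0 0 0 0.0083'
```

```text
t 15.88 pos [0.51   0.0499 0.2318] rpy [-179.99   -0.    -11.38] F [-5.4  1.2 -0.4] M [0.43 0.49 0.66] w 0.272
cmd [0.5094 0.0499 0.2321] [180.     0.   -11.32]
[0.6374 0.0242 0.0082]
yaw -11.38 tau_nut 0.65 tau_joint 0.65  Falong -5.5 Facross(left+) 0.1
```

>>> {"method": "jog_arm", "body": {"rows": "-0.0003 -0.0091 0 0 0 0.0028;-0.0005 -0.0181 0 0 0 0.0056;-0.0001 -0.0272 0 0 0 0.0083;-0.0001 -0.0272 0 0 0 0.0083"}}

```text
clock: 16.38
eef_pos: [0.5114, 0.0564, 0.2318]
orientation: [180.0, -0.0, -14.4]
contact_force: [-3.2, 0.9, -1.8]
width: 0.275
```

```bash
python3 c.py '-0.0001 -0.0272 0 0 0 0.0083'
```

```text
t 16.38 pos [0.5114 0.0564 0.2318] rpy [ 1.800e+02 -1.000e-02 -1.438e+01] F [-3.2  0.9 -1.8] M [0.15 0.26 0.84] w 0.275
cmd [0.5107 0.0565 0.2321] [180.    0.  -14.3]
[0.6373 0.0242 0.0082]
yaw -14.38 tau_nut 0.84 tau_joint 0.84  Falong -3.3 Facross(left+) 0.0
```

>>> {"method": "jog_arm", "body": {"rows": "0.0001 -0.0091 0 0 0 0.0028;0.0002 -0.0181 0 0 0 0.0056;0.0003 -0.0272 0 0 0 0.0083;0.0003 -0.0272 0 0 0 0.0083"}}

```text
clock: 16.88
eef_pos: [0.513, 0.063, 0.2318]
orientation: [180.0, 0.0, -17.4]
contact_force: [-3.9, -2.0, -1.8]
width: 0.274
```

```bash
python3 c.py '0.0003 -0.0272 0 0 0 0.0083'
```

```text
t 16.88 pos [0.513  0.063  0.2318] rpy [179.99   0.   -17.37] F [-3.9 -2.  -1.8] M [-0.67  0.47  0.92] w 0.274
cmd [0.5124 0.0631 0.2321] [180.     0.   -17.29]
[0.6371 0.0242 0.0082]
yaw -17.37 tau_nut 1.33 tau_joint 1.20  Falong -3.2 Facross(left+) -3.1
```

>>> {"method": "jog_arm", "body": {"rows": "0 -0.0091 0 0 0 0.0028;0.0001 -0.0181 0 0 0 0.0056;0.0001 -0.0181 0 0 0 0.0056"}}

```text
clock: 17.25
eef_pos: [0.5143, 0.0668, 0.2317]
orientation: [180.0, 0.0, -19.4]
contact_force: [-5.1, -5.4, -1.3]
width: 0.269
```

```bash
python3 c.py '0.0001 -0.0181 0 0 0 0.0056'
```

```text
t 17.25 pos [0.5143 0.0668 0.2317] rpy [ 1.7995e+02  2.0000e-02 -1.9410e+01] F [-5.1 -5.4 -1.3] M [-1.46  0.6   0.98] w 0.269
cmd [0.5138 0.0674 0.2321] [180.     0.   -19.31]
[0.6369 0.0236 0.0081]
yaw -19.41 tau_nut 1.88 tau_joint 1.59  Falong -3.0 Facross(left+) -6.8
```

>>> {"method": "jog_arm", "body": {"rows": "0.0001 -0.0061 0 0 0 0.0028;0.0002 -0.0123 0 0 0 0.0056;0.0005 -0.0184 0 0 0 0.0083;0.0005 -0.0184 0 0 0 0.0083"}}

```text
clock: 17.75
eef_pos: [0.5159, 0.0712, 0.2317]
orientation: [180.0, 0.0, -22.4]
contact_force: [-5.7, -4.8, -0.8]
width: 0.27
```

```bash
python3 c.py '0.0005 -0.0184 0 0 0 0.0083'
```

```text
t 17.75 pos [0.5159 0.0712 0.2317] rpy [ 1.7996e+02  2.0000e-02 -2.2380e+01] F [-5.7 -4.8 -0.8] M [-1.36  0.75  1.05] w 0.27
cmd [0.5154 0.0717 0.2321] [180.    0.  -22.3]
[0.6361 0.0217 0.0081]
yaw -22.38 tau_nut 1.92 tau_joint 1.64  Falong -3.4 Facross(left+) -6.6
```

>>> {"method": "jog_arm", "body": {"rows": "0.0001 -0.0061 0 0 0 0.0028;0.0002 -0.0123 0 0 0 0.0056;0.0002 -0.0123 0 0 0 0.0056;0.0002 -0.0123 0 0 0 0.0056"}}

```text
clock: 18.25
eef_pos: [0.517, 0.074, 0.2316]
orientation: [179.9, 0.0, -24.4]
contact_force: [-7.0, -4.2, -1.1]
width: 0.273
```

```bash
python3 c.py '0.0002 -0.0123 0 0 0 0.0056'
python3 - <<'E'
from h import *
p,d=snap('top','t5');cv2.imwrite('pics/t5c.png',cv2.resize(p[150:230,240:340],None,fx=7,fy=7,interpolation=cv2.INTER_CUBIC))
p,d=snap('side','s5');cv2.imwrite('pics/s5c.png',cv2.resize(p[160:270,200:320],None,fx=5,fy=5,interpolation=cv2.INTER_CUBIC))
E
```

```text
t 18.25 pos [0.517  0.074  0.2316] rpy [ 1.7995e+02  3.0000e-02 -2.4380e+01] F [-7.  -4.2 -1.1] M [-1.21  0.83  1.19] w 0.273
cmd [0.5166 0.0745 0.2321] [180.     0.   -24.31]
[0.6354 0.0203 0.008 ]
yaw -24.38 tau_nut 2.06 tau_joint 1.78  Falong -4.6 Facross(left+) -6.7
```

View pics/t5c.png

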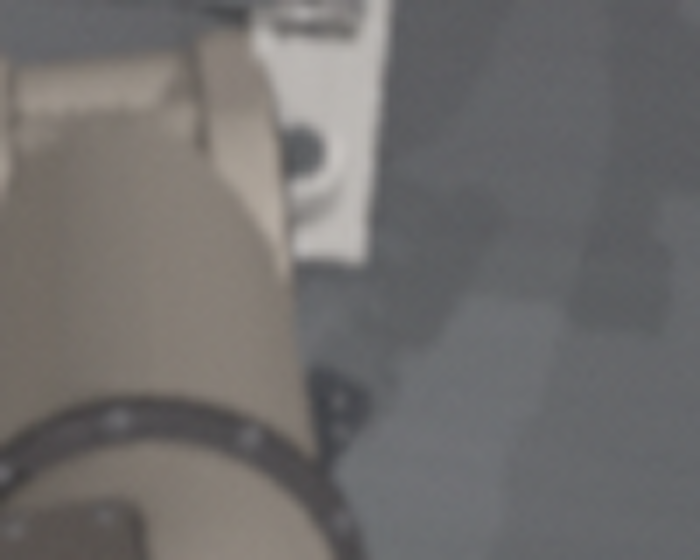

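View pics/s5c.png

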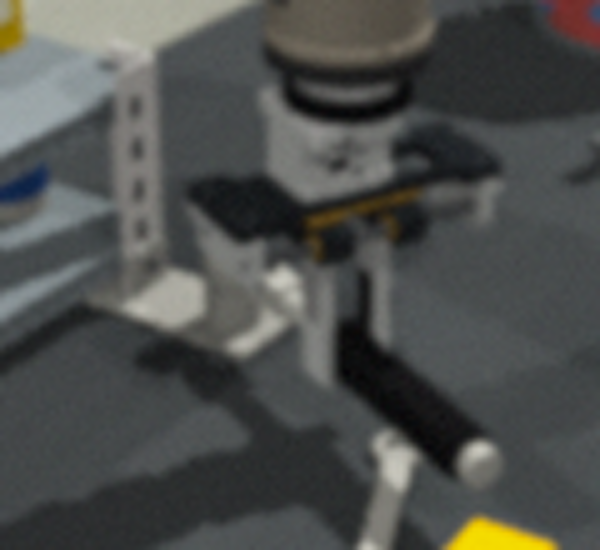

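>>> {"method": "jog_arm", "body": {"rows": "0.0001 0.0061 0 0 0 -0.0028;0.0002 0.0123 0 0 0 -0.0056;0.0002 0.0123 0 0 0 -0.0056;0.0002 0.0123 0 0 0 -0.0056"}}

```text
clock: 18.85
eef_pos: [0.5158, 0.0711, 0.2317]
orientation: [180.0, 0.0, -22.4]
contact_force: [-5.5, -3.4, -1.6]
width: 0.273
```

```bash
python3 c.py '0.0002 0.0123 0 0 0 -0.0056'
```

```text
t 18.85 pos [0.5158 0.0711 0.2317] rpy [ 1.7996e+02  3.0000e-02 -2.2370e+01] F [-5.5 -3.4 -1.6] M [-1.24  0.79  1.09] w 0.273
cmd [0.5154 0.0717 0.2321] [180.    0.  -22.3]
[0.636  0.0216 0.0081]
yaw -22.37 tau_nut 1.77 tau_joint 1.55  Falong -3.8 Facross(left+) -5.2
```

>>> {"method": "jog_arm", "body": {"rows": "0.0001 0.0061 0 0 0 -0.0028;0.0002 0.0123 0 0 0 -0.0056;0.0002 0.0123 0 0 0 -0.0056"}}

```text
clock: 19.23
eef_pos: [0.5147, 0.0681, 0.2317]
orientation: [180.0, 0.0, -20.3]
contact_force: [-4.8, -4.2, -1.6]
width: 0.277
```

```bash
python3 c.py '0.0002 0.0123 0 0 0 -0.0056'
```

```text
t 19.23 pos [0.5147 0.0681 0.2317] rpy [ 1.7996e+02  3.0000e-02 -2.0350e+01] F [-4.8 -4.2 -1.6] M [-1.26  0.74  0.99] w 0.277
cmd [0.5143 0.0689 0.2321] [180.     0.   -20.28]
[0.6366 0.0229 0.0081]
yaw -20.35 tau_nut 1.73 tau_joint 1.49  Falong -3.1 Facross(left+) -5.6
```

```bash
python3 - <<'E'
from nut import *
for y in(-18,-15.5,-13,-10.5,-8):
    p=tgt(.637,.0242,0,y);p[2]=.2321;print(row(p,y),end=';')
E
```

```text
0.0027 0.0181 0 0 0 -0.0063;0.0041 0.0408 0 0 0 -0.0133;0.0065 0.0633 0 0 0 -0.0202;0.0098 0.0858 0 0 0 -0.0272;0.0142 0.108 0 0 0 -0.0341;
```

>>> {"method": "jog_arm", "body": {"rows": "0.0027 0.0181 0 0 0 -0.0063;0.0041 0.0408 0 0 0 -0.0133;0.0065 0.0633 0 0 0 -0.0202;0.0098 0.0858 0 0 0 -0.0272;0.0142 0.108 0 0 0 -0.0341;0.0142 0.108 0 0 0 -0.0341"}}

```text
clock: 19.98
eef_pos: [0.5092, 0.0422, 0.232]
orientation: [-179.9, -0.0, -8.1]
contact_force: [-1.9, 3.4, -1.7]
width: 0.273
```

```bash
python3 c.py '0.0142 0.108 0 0 0 -0.0341'
```

```text
t 19.98 pos [0.5092 0.0422 0.232 ] rpy [-1.7994e+02 -5.0000e-02 -8.1300e+00] F [-1.9  3.4 -1.7] M [ 0.76 -0.1   0.48] w 0.273
cmd [0.5083 0.0423 0.2321] [180.   0.  -8.]
[0.6379 0.0238 0.0084]
yaw -8.13 tau_nut 0.08 tau_joint 0.21  Falong -2.4 Facross(left+) 3.1
```

>>> {"method": "jog_arm", "body": {"rows": "0 0 -0.02 0 0 0;0 0 -0.05 0 0 0;0 0 -0.08 0 0 0;0 0 -0.08 0 0 0"}}

```text
clock: 20.48
eef_pos: [0.5091, 0.042, 0.2526]
orientation: [-180.0, -0.1, -8.1]
contact_force: [0.6, 0.6, -7.1]
width: 0.269
```

```bash
python3 c.py '0 0 -0.08 0 0 0'
```

```text
t 20.48 pos [0.5091 0.042  0.2526] rpy [-1.7998e+02 -7.0000e-02 -8.1000e+00] F [ 0.6  0.6 -7.1] M [ 0.06  0.02 -0.08] w 0.269
cmd [0.5083 0.0423 0.2521] [180.   0.  -8.]
[0.6378 0.0237 0.029 ]
yaw -8.10 tau_nut -0.17 tau_joint -0.14  Falong 0.5 Facross(left+) 0.7
```

Free of the nut, and the force reading is just the wrench's weight. I'll raise it to transit height.

>>> {"method": "jog_arm", "body": {"rows": "0 0 -0.18 0 0 0;0 0 -0.36 0 0 0;0 0 -0.36 0 0 0;0 0 -0.36 0 0 0"}}

```text
clock: 20.98
eef_pos: [0.5084, 0.042, 0.3409]
orientation: [180.0, 0.1, -8.1]
contact_force: [-0.4, -0.5, -6.9]
width: 0.274
```

```bash
python3 c.py '0 0 -0.36 0 0 0'
python3 - <<'E'
from h import *
from mv import *
p,d=snap('top','t6');cv2.imwrite('pics/t6c.png',cv2.resize(p[110:250,220:340],None,fx=4,fy=4,interpolation=cv2.INTER_CUBIC))
p,d=snap('side','s6');cv2.imwrite('pics/s6c.png',cv2.resize(p[110:260,190:330],None,fx=4,fy=4,interpolation=cv2.INTER_CUBIC))
print(row([.515,-.17,.342],-7))
E
```

```text
t 20.98 pos [0.5084 0.042  0.3409] rpy [ 1.7998e+02  5.0000e-02 -8.0800e+00] F [-0.4 -0.5 -6.9] M [0.03 0.06 0.  ] w 0.274
cmd [0.5083 0.0423 0.3421] [180.   0.  -8.]
[0.6371 0.0237 0.1173]
yaw -8.08 tau_nut 0.08 tau_joint 0.06  Falong -0.3 Facross(left+) -0.6
0.1449 0.8372 0.0004 0 0 -0.0028
```

View pics/t6c.png

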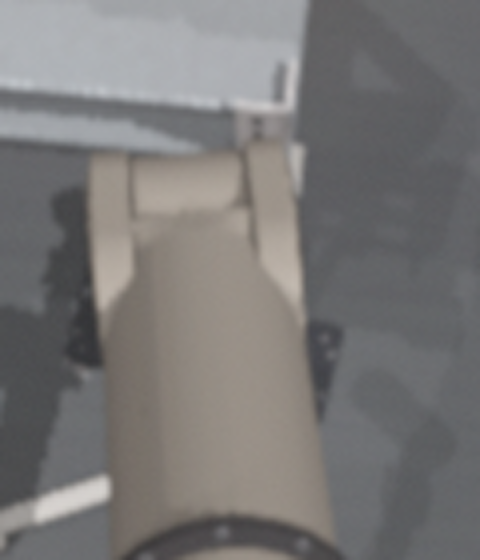

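View pics/s6c.png

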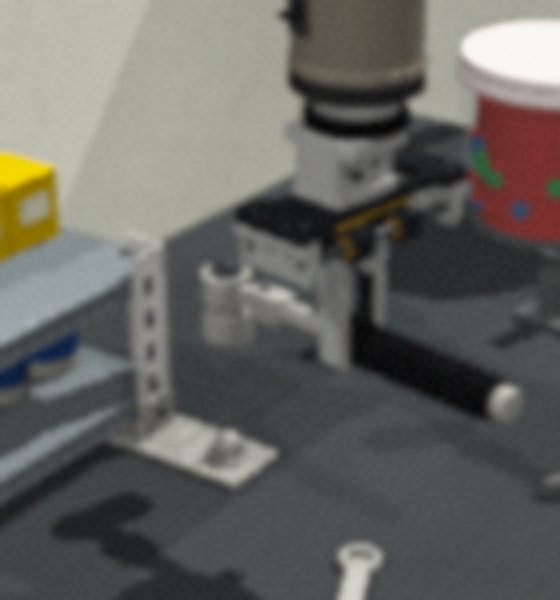

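>>> {"method": "jog_arm", "body": {"rows": "0.1449 0.8372 0 0 0 -0.0028;0.1449 0.8372 0 0 0 -0.0028;0.1449 0.8372 0 0 0 -0.0028;0.1449 0.8372 0 0 0 -0.0028;0.1449 0.8372 0 0 0 -0.0028"}}

```text
clock: 21.7
eef_pos: [0.5147, -0.1724, 0.3403]
orientation: [180.0, 0.1, -7.3]
contact_force: [0.3, 0.9, -6.3]
width: 0.272
```

```bash
python3 c.py '0.1449 0.8372 0 0 0 -0.0028'
python3 - <<'E'
from mv import *
print(row([.5025,-.3776,.342],-7))
E
```

```text
t 21.7 pos [ 0.5147 -0.1724  0.3403] rpy [ 1.7996e+02  1.4000e-01 -7.2700e+00] F [ 0.3  0.9 -6.3] M [0.15 0.08 0.04] w 0.272
cmd [ 0.515  -0.17    0.3421] [180.   0.  -7.]
[ 0.6437 -0.1888  0.1167]
yaw -7.27 tau_nut -0.02 tau_joint 0.02  Falong 0.2 Facross(left+) 0.9
0.0515 0.8303 0.0004 0 0 0
```

>>> {"method": "jog_arm", "body": {"rows": "0.0515 0.8303 0 0 0 0;0.0515 0.8303 0 0 0 0;0.0515 0.8303 0 0 0 0;0.0515 0.8303 0 0 0 0;0.0515 0.8303 0 0 0 0;0.0515 0.8303 0 0 0 0"}}

```text
clock: 22.45
eef_pos: [0.5033, -0.376, 0.3409]
orientation: [-179.9, 0.1, -7.0]
contact_force: [1.1, 0.5, -6.5]
width: 0.274
```

```bash
python3 c.py '0.0515 0.8303 0 0 0 0'
python3 - <<'E'
from h import *
p,d=snap('top','t7')
P=cloud('top',d)[160:200,405:440].reshape(-1,3)
H=P[(P[:,2]>.162)&(P[:,2]<.20)&(P[:,0]>.60)];print(len(H),H.mean(0))
cv2.imwrite('pics/t7c.png',np.hstack([cv2.resize(q[150:230,380:450],None,fx=5,fy=5,interpolation=cv2.INTER_CUBIC) for q in (cv2.imread('pics/t2.png'),p)]))
p,d=snap('side','s7')
cv2.imwrite('pics/s7c.png',np.vstack([cv2.resize(q[120:190,290:410],None,fx=4,fy=4,interpolation=cv2.INTER_CUBIC) for q in (cv2.imread('pics/s2.png'),p)]))
E
```

```text
t 22.45 pos [ 0.5033 -0.376   0.3409] rpy [-1.7992e+02  6.0000e-02 -6.9500e+00] F [ 1.1  0.5 -6.5] M [ 0.07  0.02 -0.01] w 0.274
cmd [ 0.5025 -0.3776  0.3421] [180.   0.  -7.]
[ 0.6323 -0.3918  0.1173]
yaw -6.95 tau_nut 0.37 tau_joint 0.40  Falong 1.0 Facross(left+) 0.6
155 [ 0.63007202 -0.38969378  0.17515286]
```

View pics/t7c.png

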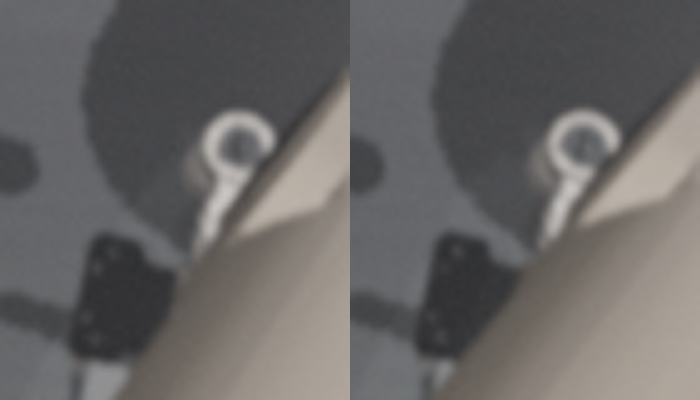

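View pics/s7c.png

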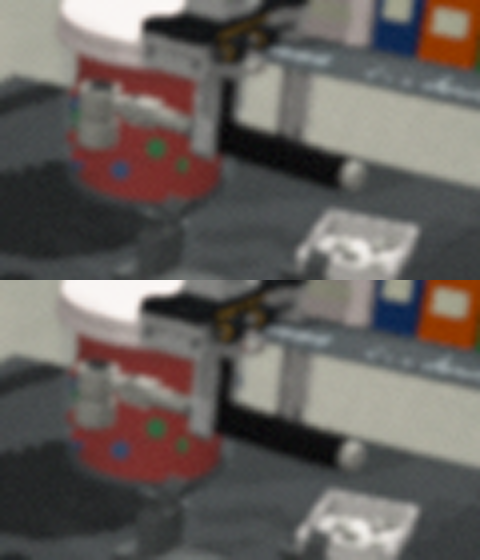

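>>> {"method": "jog_arm", "body": {"rows": "0 0 0 0 0 0;0 0 0.1 0 0 0;0 0 0.2 0 0 0;0 0 0.26 0 0 0;0 0 0.3 0 0 0;0 0 0.34 0 0 0;0 0 0.34 0 0 0"}}

```text
clock: 23.42
eef_pos: [0.5026, -0.3777, 0.2564]
orientation: [-180.0, 0.0, -7.1]
contact_force: [-0.5, 0.1, -6.6]
width: 0.271
```

```bash
python3 c.py '0 0 0.34 0 0 0'
```

```text
t 23.43 pos [ 0.5026 -0.3777  0.2564] rpy [-1.7998e+02  4.0000e-02 -7.0600e+00] F [-0.5  0.1 -6.6] M [-0.02  0.01  0.05] w 0.271
cmd [ 0.5025 -0.3776  0.2571] [180.   0.  -7.]
[ 0.6316 -0.3937  0.0328]
yaw -7.06 tau_nut -0.15 tau_joint -0.15  Falong -0.5 Facross(left+) 0.1
```

>>> {"method": "jog_arm", "body": {"rows": "0 0 0.016 0 0 0;0 0 0.032 0 0 0;0 0 0.046 0 0 0;0 0 0.056 0 0 0;0 0 0.06 0 0 0;0 0 0.06 0 0 0"}}

```text
clock: 24.18
eef_pos: [0.5026, -0.3778, 0.2418]
orientation: [-180.0, 0.0, -7.1]
contact_force: [-1.1, -0.5, -6.1]
width: 0.273
```

```bash
python3 c.py '0 0 0.06 0 0 0'
```

```text
t 24.18 pos [ 0.5026 -0.3778  0.2418] rpy [-180.      0.     -7.07] F [-1.1 -0.5 -6.1] M [0.18 0.22 0.01] w 0.273
cmd [ 0.5025 -0.3776  0.2421] [180.   0.  -7.]
[ 0.6316 -0.3938  0.0182]
yaw -7.07 tau_nut -0.37 tau_joint -0.40  Falong -1.1 Facross(left+) -0.7
```

>>> {"method": "jog_arm", "body": {"rows": "0 0 0.003 0 0 0;0 0 0.006 0 0 0;0 0 0.006 0 0 0"}}

```text
clock: 24.55
eef_pos: [0.5026, -0.3779, 0.2416]
orientation: [-180.0, -0.0, -7.1]
contact_force: [-6.7, 5.1, 15.2]
width: 0.272
```

```bash
python3 c.py '0 0 0.006 0 0 0'
```

```text
t 24.55 pos [ 0.5026 -0.3779  0.2416] rpy [-1.7999e+02 -3.0000e-02 -7.0700e+00] F [-6.7  5.1 15.2] M [ 1.29  1.78 -0.01] w 0.272
cmd [ 0.5025 -0.3776  0.2406] [180.   0.  -7.]
[ 0.6316 -0.3939  0.018 ]
yaw -7.07 tau_nut -3.41 tau_joint -3.23  Falong -7.3 Facross(left+) 4.3
```

Seated. I'll back off about 1 mm to take the pressure off, then open.

>>> {"method": "jog_arm", "body": {"rows": "0 0 -0.0035 0 0 0;0 0 -0.0035 0 0 0"}}

```text
clock: 24.8
eef_pos: [0.5026, -0.3778, 0.2416]
orientation: [-180.0, -0.0, -7.1]
contact_force: [-3.5, 2.8, 6.7]
width: 0.269
```

>>> {"method": "jog_arm", "body": {"rows": "0 0 0 0 0 0;0 0 0 0 0 0;0 0 0 0 0 0;0 0 0 0 0 0;0 0 0 0 0 0;0 0 0 0 0 0;0 0 0 0 0 0;0 0 0 0 0 0", "jaw": -1}}

```text
clock: 25.8
eef_pos: [0.5026, -0.3778, 0.2412]
orientation: [-180.0, -0.0, -7.1]
contact_force: [0.7, 0.6, -0.9]
width: 0.998
```

```bash
python3 c.py '0 0 -0.0035 0 0 0'
```

```text
t 25.8 pos [ 0.5026 -0.3778  0.2412] rpy [-180.     -0.     -7.06] F [ 0.7  0.6 -0.9] M [ 0.02  0.   -0.03] w 0.998
cmd [ 0.5025 -0.3776  0.2415] [180.   0.  -7.]
[ 0.6316 -0.3938  0.0176]
yaw -7.06 tau_nut 0.16 tau_joint 0.19  Falong 0.6 Facross(left+) 0.7
```

Now straight up, then back clear of the top view.

>>> {"method": "jog_arm", "body": {"rows": "0 0 -0.15 0 0 0;0 0 -0.35 0 0 0;0 0 -0.6 0 0 0;0 0 -0.65 0 0 0;-0.6 0.4 -0.65 0 0 0;-0.6 0.4 -0.65 0 0 0;-0.6 0.4 -0.65 0 0 0;-0.6 0.4 -0.65 0 0 0"}}

```text
clock: 26.8
eef_pos: [0.3373, -0.4606, 0.4035]
orientation: [180.0, 0.1, -7.4]
contact_force: [0.6, -0.4, 0.1]
width: 1.0
```

```bash
python3 c.py '-0.6 0.4 -0.65 0 0 0'
python3 - <<'E'
from h import *
p,d=snap('top','t8');cv2.imwrite('pics/t8f.png',p);q=cv2.imread('pics/top0.png')
cv2.imwrite('pics/t8c.png',np.hstack([cv2.resize(a[170:290,370:460],None,fx=4,fy=4,interpolation=cv2.INTER_CUBIC) for a in(q,p)]))
C=cloud('top',d)
P=C[178:285,385:432].reshape(-1,3);H=P[(P[:,2]>.068)&(P[:,0]>.600)&(P[:,2]<.1)];print(len(H),H.mean(0))
p,d=snap('side','s8');q=cv2.imread('pics/side0.png')
cv2.imwrite('pics/s8c.png',np.vstack([cv2.resize(a[150:220,290:400],None,fx=4,fy=4,interpolation=cv2.INTER_CUBIC) for a in(q,p)]))
E
```

```text
t 26.8 pos [ 0.3373 -0.4606  0.4035] rpy [ 1.7998e+02  6.0000e-02 -7.4300e+00] F [ 0.6 -0.4  0.1] M [ 0.01 -0.    0.02] w 1.0
cmd [ 0.3414 -0.4586  0.404 ] [180.   0.  -7.]
[ 0.4662 -0.4774  0.1799]
yaw -7.43 tau_nut 0.43 tau_joint 0.42  Falong 0.6 Facross(left+) -0.4
147 [ 0.62869622 -0.39432688  0.07638594]
```

View pics/t8c.png

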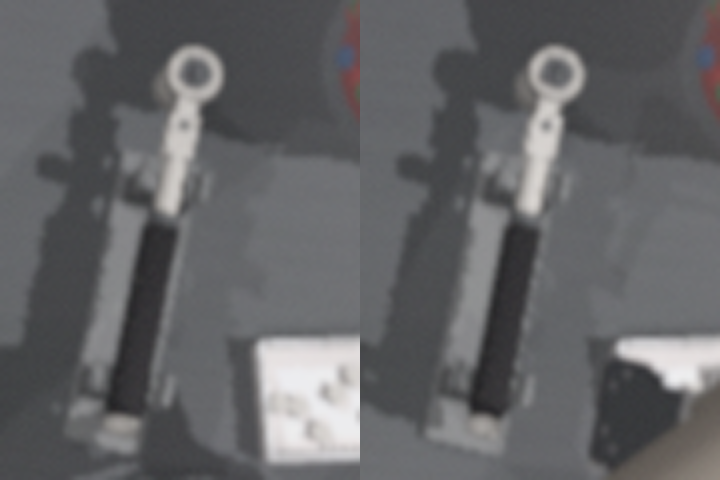

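View pics/s8c.png

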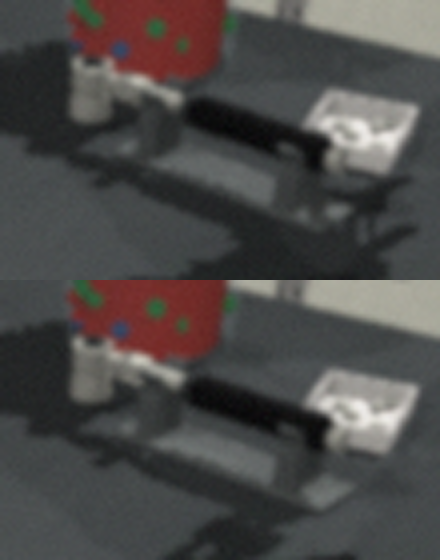

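View pics/t8f.png

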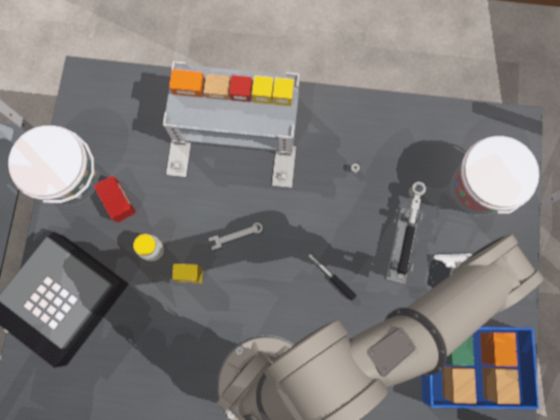

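>>> {"method": "jog_arm", "body": {"rows": "0 0 0 0 0 0;0 0 0 0 0 0;0 0 0 0 0 0;0 0 0 0 0 0"}}

```text
clock: 27.4
eef_pos: [0.3417, -0.4585, 0.4036]
orientation: [-180.0, 0.0, -7.0]
contact_force: [0.6, 1.0, 0.0]
width: 0.999
```

```bash
python3 -c "
from mv import *
s=st();print(np.abs(s['qvel']).max())
from bench import env
print(env.sign_off())"
```

```text
t 27.4 pos [ 0.3417 -0.4585  0.4036] rpy [-180.      0.     -7.03] F [0.6 1.  0. ] M [0.03 0.06 0.06] w 0.999
cmd [ 0.3414 -0.4586  0.404 ] [180.   0.  -7.]
0.16250303252461892
the job is handed in; nothing more can be done
None
```

The nut was tightened to the click, the wrench is back in its rest, and I handed the job in at 27.4 s. I got no verdict.

- **Fitting:** the socket went fully down. Its mouth height worked out to about 8 mm, against 9 mm for the washer top.
- **Tightening:** I turned the nut about 60° against roughly 0.6 N m of drag until it came home. I then swung the handle about the breakaway joint.
- **Click:** torque at the joint levelled off at about 1.5–1.8 N m. It stayed level over roughly 5° going on and 4° easing off, which puts the give at about 0.09 rad at most, held for about 0.5 s. I worked the give out from force and angle only. The pictures were too coarse to show it.
- **Putting back:** the last pictures show the wrench in both saddles with its head in line, within about 1 mm of where it started. The gripper is open and clear.
- **Goods and other tools:** none look moved in the last top and side pictures, though I compared them only by eye. The arm partly hid the parts tray from above, but the side view shows it in place.

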